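# Drain, blow off and shelve machined housings

## Task

The two or three eight-sided metal cup housings on the green board are wet from machining: turn every one over onto the yellow drain board so that all stand there mouth down at the same time, let go, then run the blow-off by pressing the blue, the yellow and the green key in that order, one at a time, without ever pressing the red key. Then move every housing to the red board and leave it standing there mouth down, with all keys up. Leave the other things on the bench where they are.

Things in the scene. Friction and masses are not known exactly. Their poses are not given: they have to be found in the camera images.
- cup1: eight-sided aluminium (silver) cup housing, 220 g, may be absent; 56 mm across flats, 60.6 across corners, 75 tall, walls 5 mm, black closed end 8 mm thick. Origin: centre of the closed end's outer face; z axis runs along the cup's axis to the open mouth (75 mm). Flats face its x axis and every 45 deg from it; it lies still on a flat, axis then 28 mm above the surface
- cup2: eight-sided brass (yellow) cup housing, 220 g, may be absent; 56 mm across flats, 60.6 across corners, 75 tall, walls 5 mm, black closed end 8 mm thick. Origin: centre of the closed end's outer face; z axis runs along the cup's axis to the open mouth (75 mm). Flats face its x axis and every 45 deg from it; it lies still on a flat, axis then 28 mm above the surface
- cup3: eight-sided copper (reddish) cup housing, 220 g, may be absent; 56 mm across flats, 60.6 across corners, 75 tall, walls 5 mm, black closed end 8 mm thick. Origin: centre of the closed end's outer face; z axis runs along the cup's axis to the open mouth (75 mm). Flats face its x axis and every 45 deg from it; it lies still on a flat, axis then 28 mm above the surface
- todo: green to-do board: fixed board, 340 mm (its x) by 150 mm (its y), 4 mm thick, lying on the bench, at yaw 0. Origin at the centre of its underside, on the bench top; its upper face is 4 mm above. The housings stand on it mouth up at the start, in a row along x about 100 mm apart. The three boards lie side by side in any order
- drain: yellow drain board with black slots: fixed board, 340 mm (its x) by 150 mm (its y), 4 mm thick, lying on the bench, at yaw 0. Origin at the centre of its underside, on the bench top; its upper face is 4 mm above
- done: red finished board: fixed board, 340 mm (its x) by 150 mm (its y), 4 mm thick, lying on the bench, at yaw 0. Origin at the centre of its underside, on the bench top; its upper face is 4 mm above
- panel: grey key panel of the blow-off unit, 250 mm (x) by 85 mm (y), 30 mm high, fixed, to the right of the boards. Origin at the centre of its underside. Four keys stand on it in a row along x, 58 mm apart, in any order
- key_blue (a joint): travel of the blue key, m: 0 up, 0.007 fully down (5 N); counts as pressed beyond 0.0045. Springs back
- key_blue_top (a point): centre of the top face of the blue round key, 32 mm diameter; pressed straight down
- key_yellow (a joint): travel of the yellow key, m: 0 up, 0.007 fully down (5 N); counts as pressed beyond 0.0045. Springs back
- key_yellow_top (a point): centre of the top face of the yellow round key, 32 mm diameter; pressed straight down
- key_green (a joint): travel of the green key, m: 0 up, 0.007 fully down (5 N); counts as pressed beyond 0.0045. Springs back
- key_green_top (a point): centre of the top face of the green round key, 32 mm diameter; pressed straight down
- key_red (a joint): travel of the red key, m: 0 up, 0.007 fully down (5 N); counts as pressed beyond 0.0045. Springs back
- key_red_top (a point): centre of the top face of the red round key, 32 mm diameter; pressed straight down
- coolant_jar: squat white jar with a blue cap, 64 mm diameter, 100 mm tall; bystander, origin at the underside
- grease_can: steel can with a red label, 66 mm diameter, 90 mm tall; bystander, origin at the underside
- caliper: steel caliper 160 mm long lying flat, 12 mm thick; bystander, origin at the underside
- flange: steel flange, 70 mm diameter, 40 mm tall; bystander, origin at the underside
- wrench: steel wrench 170 mm long lying flat; bystander, origin at the underside
- brush: hand brush 170 mm long lying flat; bystander, origin at the underside

How it is judged:
By the outcome, as a careful person would: the job done as asked, in the order asked, and still so for the second after the job is handed in, with the robot touching nothing.
Of cup1, cup2, cup3 only 2 to 3 are there at a start; the rules pass over those that are not, and their reading is None.
At some moment in a run one of cup1, cup2, cup3 may be knocked a few centimetres aside while the robot is not near it.
Once in a run the grip may slacken for a moment while it holds something.
It also fails if it takes over 210 s, if anything falls off the work surface, if the arm or the gripper's body presses on something with over 40 N, if the wrist force passes 120 N, or if a joint passes its speed limit or range.

## Robot

A 6-joint arm with a two-finger parallel gripper is mounted at the origin on the work surface. World frame = base frame: x ahead of the robot, y to its left, z up, the work surface at z = 0. Lengths are in m, angles in rad, forces in N, time in s.
With the tool pointing down it reaches from about 0.225 to 0.875 m from the base axis. Payload 3.4 kg.
Tool frame: the origin (TCP) lies on the mounting face of the last link; the fingertips stand 173 mm ahead of it and the grasp point (between the pads) lies 155 mm ahead of it; z points along the fingers, y is the line along which they close (so a half turn about z gives the same grasp; the last joint's range is limited). The gripper opens to 85 mm and grips with 20 to 120 N. Pads are 22 mm wide; open, the fingers measure 114 mm over their backs; the gripper's body (76 mm by 85 mm) begins 54 mm behind the grasp point. The pads swing forward as they close: fully open they stand 13 mm farther back than shut.
Start: joints at [-1.254, 0.276, 1.505, -0, 1.361, -0.121], TCP at [0.244, -0.521, 0.405] pointing down, gripper open.
Joint ranges: [-2.89, 2.89], [-0.75, 2.08], [0.22, 2.7], [-1.18, 4.32], [0.11, 2.71], [-2.7, 2.7]. Speed limits (rad/s): [2.57, 2.57, 3.14, 3.14, 3.14, 3.14].

## Interface

Orientations are given as a unit quaternion [w, x, y, z].
In Python, from rig import manip gives the robot as it stands.
- The arm moves only by the tool carry_out, never from a script. Its arguments are lists of equal length, an entry for each row: "linear": the shift along the world's x, y, z each as a share of 500 mm, from -1 to 1, a list of three; "angular": the turn, a rotation vector about the world's x, y, z each as a share of 0.08 rad, from -1 to 1, a list of three; "hand": the opening, from 0 (shut) to 1 (fully open). In form: {"linear": [[x, y, z], ...], "angular": [[rx, ry, rz], ...], "hand": [hand, ...]}. A call has 1 to 8 rows; each row shifts and turns the commanded pose from where the row before left it; what a row does not reach is not made up. A row lasts 1/12 s, in which the tool goes at most 41.7 mm and 7.16 degrees, less where a joint would pass 70% of its speed; a pose out of reach is approached as far as the arm can. A call with a number of a shift or a turn outside -1 to 1 is refused whole. A call with a gripper value outside its range is refused whole. The fingers move at their own pace and stop on an object; "force" is the grip in N (left out, the last holds). Time passes only in rows, so rows that do not move let the fingers close. It gives the time, the measured TCP pose, the force, the opening and the grip force at its end, in the units of the state.
- manip.get_state(): the state, without advancing time (a new reading comes with each control period).
- manip.get_image(name): name is "scene" or "side" or "wrist"; returns the picture (420x560x3 uint8, red, green, blue); there is no depth.
- manip.camera_params(name): a dict with "fx", "fy", "cx", "cy" (pixels), "k1" (the pictures are not rectified: a ray, as slopes to the right and down, at radius r is drawn at 1 + k1 r^2 times it, then the intrinsics apply), "view" (4x4, takes a point from world to camera coordinates); the wrist camera has in their place "hand_eye" (4x4, takes a point from camera to tool coordinates, whose origin is the TCP and whose axes are the flange's). Camera axes: x right, y down, z forward; pixel columns grow to the right and rows downward; lengths in m; the calibration is good to about 2 mm. A picture is of the moment at which its call begins: read the wrist's pose just before it. camera_params takes no time and is no camera call.
- manip.sign_off(): hands the job in; it is judged then, once.
The state is a dict: "clock": time; "qpos": joint angles; "qd": joint speeds; "effort": joint torques, N m; "position": TCP position; "ee_rot": TCP orientation; "contact_force": force on the tool from outside, world axes, zero at the start; "moment": the same for the moment, N m; "width": finger opening in m; "gripper_force": force on a finger pad.
Only numpy, scipy, OpenCV 4.12 (cv2) and the standard library are available. Lean on these libraries where they do the work, as an engineer would, in place of code of your own. Each camera call takes 0.05 s, during which the arm holds its last target. There are 200 camera calls.

## Working session

There is one attempt and no reset: what is moved stays moved. The work goes in short steps, Python scripts to look and compute and a tool call to move; the robot and the scene stay as the last step left them, time stands still between calls to the robot, and variables do not carry over. Pictures are saved under pics/ and viewed, at most 14 in all, crops included, and the job is handed in when it is done.

Besides the shell and the picture viewer there is one more tool, called after "Call:" in YAML: its name, and indented under it one key for each argument. carry_out: Moves the arm, as the interface text tells. Its arguments: {"type":"object","properties":{"linear":{"type":"array"},"angular":{"type":"array"},"hand":{"type":"array"},"force":{"type":"number"}},"required":["linear","angular","hand"]}

```bash
ls; mkdir -p pics; python3 - <<'E'
from rig import manip
import cv2,json
print(manip.get_state())
for n in("scene","side","wrist"):
    p=manip.camera_params(n);print(n,p)
    cv2.imwrite(f"pics/{n}0.png",manip.get_image(n)[:,:,::-1])
E
```

```text
pics
{'clock': 0.0, 'qpos': array([-1.25399143e+00,  2.76566897e-01,  1.50617406e+00, -3.81789831e-05,
        1.36069450e+00, -1.21005898e-01]), 'qd': array([-0.00161819,  0.00182997, -0.00041627, -0.00213714, -0.00258396,
       -0.00035335]), 'effort': array([-2.62593458e-03, -4.16789138e+01, -2.45811832e+01, -5.45319799e-04,
        1.10081464e-02, -7.36505683e-07]), 'position': array([ 0.24368788, -0.5205501 ,  0.40383914]), 'ee_rot': array([-9.15163859e-04,  9.76134456e-01,  2.17165084e-01, -1.08637259e-04]), 'contact_force': array([ 0.24735673, -0.6220004 , -0.14232411]), 'moment': array([ 0.00298783, -0.00365418,  0.00466325]), 'gripper_force': 0.0, 'width': 0.08541304913877765}
scene {'fx': 398.21805134069575, 'fy': 398.21805134069575, 'cx': 281.4209274058802, 'cy': 207.77973217660363, 'k1': 0.023577065450738878, 'view': array([[ 0.61374472,  0.78948664, -0.00531694, -0.39210938],
       [ 0.57147432, -0.44888901, -0.68696125, -0.27679834],
       [-0.54473345,  0.41858034, -0.7266746 ,  1.46232712],
       [ 0.        ,  0.        ,  0.        ,  1.        ]])}
side {'fx': 
[... 168 characters left out ...]
-0.01216715,  0.59281619],
       [-0.10580792,  0.72832896, -0.67700931,  0.11796551],
       [ 0.11367774, -0.66750807, -0.73587387,  1.29204127],
       [ 0.        ,  0.        ,  0.        ,  1.        ]])}
wrist {'fx': 332.4960411808422, 'fy': 332.4960411808422, 'cx': 279.44621286434494, 'cy': 207.5498862277795, 'k1': -0.0728100948692713, 'hand_eye': array([[ 8.75233564e-04, -9.61764541e-01, -2.73876254e-01,
         6.96931070e-02],
       [ 9.99999513e-01,  7.16624795e-04,  6.79171043e-04,
        -1.04290444e-03],
       [-4.56936113e-04, -2.73876715e-01,  9.61764699e-01,
         3.24354772e-02],
       [ 0.00000000e+00,  0.00000000e+00,  0.00000000e+00,
         1.00000000e+00]])}
```

View pics/scene0.png

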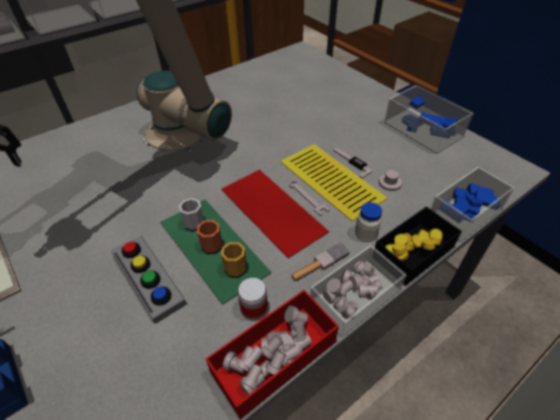

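View pics/side0.png

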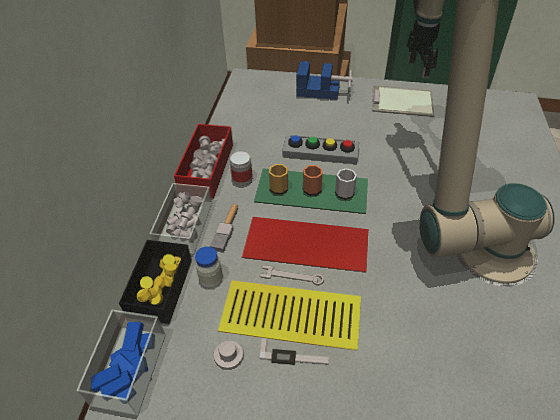

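The scene shows three cups on the green board: silver (191,213), copper (209,235) and brass (234,259). Red is in the middle and yellow farthest left. The keys from near to far are red, yellow, green, blue. The side view agrees. Next I'll enlarge both.

```bash
cat > h.py <<'E'
import numpy as np,cv2
from rig import manip
from scipy.spatial.transform import Rotation as R
def ray(name,u,v,st=None):
    p=manip.camera_params(name)
    K=np.array([[p['fx'],0,p['cx']],[0,p['fy'],p['cy']],[0,0,1]])
    q=cv2.undistortPoints(np.array([[[u,v]]],float),K,np.array([p['k1'],0,0,0,0]))[0,0]
    d=np.array([q[0],q[1],1.])
    if name=='wrist':
        w=st['ee_rot'];M=np.eye(4);M[:3,:3]=R.from_quat([w[1],w[2],w[3],w[0]]).as_matrix();M[:3,3]=st['position']
        T=M@p['hand_eye']
    else: T=np.linalg.inv(p['view'])
    d=T[:3,:3]@d
    return T[:3,3],d/np.linalg.norm(d)
def plane(r,z): o,d=r; return o+d*(z-o[2])/d[2]
def tri(rs):
    A=0;b=0
    for o,d in rs:
        P=np.eye(3)-np.outer(d,d);A=A+P;b=b+P@o
    x=np.linalg.solve(A,b); return x,[np.linalg.norm((np.eye(3)-np.outer(d,d))@(x-o)) for o,d in rs]
def proj(name,X,st=None):
    p=manip.camera_params(name)
    if name=='wrist':
        w=st['ee_rot'];M=np.eye(4);M[:3,:3]=R.from_quat([w[1],w[2],w[3],w[0]]).as_matrix();M[:3,3]=st['position']
        V=np.linalg.inv(M@p['hand_eye'])
    else: V=p['view']
    c=V@np.append(X,1);a=c[:2]/c[2];a=a*(1+p['k1']*(a@a))
    return a*[p['fx'],p['fy']]+[p['cx'],p['cy']]
E
python3 - <<'E'
import cv2
a=cv2.imread('pics/scene0.png')[185:325,105:295];cv2.imwrite('pics/sc1.png',cv2.resize(a,None,fx=4,fy=4,interpolation=cv2.INTER_CUBIC))
a=cv2.imread('pics/side0.png')[125:255,230:380];cv2.imwrite('pics/si1.png',cv2.resize(a,None,fx=4,fy=4,interpolation=cv2.INTER_CUBIC))
E
```

```text
(no output)
```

View pics/sc1.png

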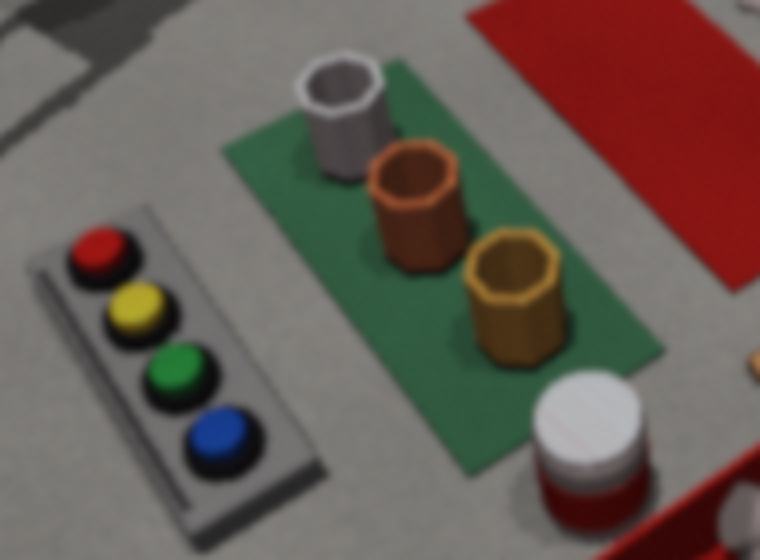

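View pics/si1.png

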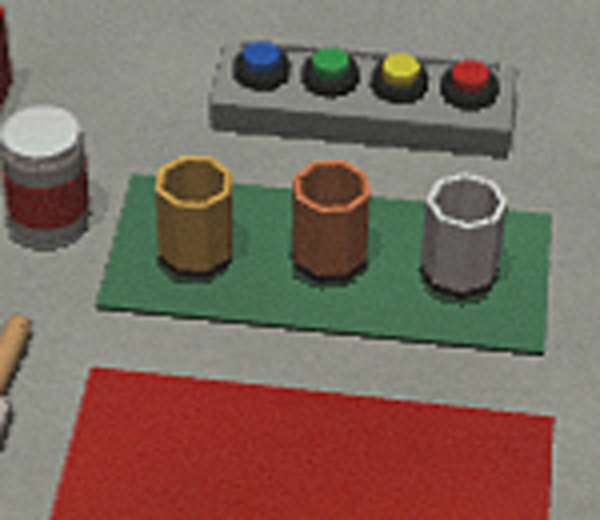

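Crop readings, scene: cup rims silver (341,82), copper (414,174), brass (513,266); keys red (100,248), yellow (138,306), green (177,366), blue (219,432). Side: rims brass (194,182), copper (331,187), silver (465,201); keys blue (263,55), green (331,61), yellow (401,67), red (470,75).

```bash
python3 - <<'E'
from h import *
np.set_printoptions(precision=4,suppress=True)
sc=dict(silver=(341,82),copper=(414,174),brass=(513,266),kred=(100,248),kyel=(138,306),kgre=(177,366),kblu=(219,432),can=(589,412))
si=dict(silver=(465,201),copper=(331,187),brass=(194,182),kred=(470,75),kyel=(401,67),kgre=(331,61),kblu=(263,55),can=(42,132))
for k in sc:
    x,e=tri([ray('scene',105+sc[k][0]/4,185+sc[k][1]/4),ray('side',230+si[k][0]/4,125+si[k][1]/4)]);print(k,x,np.array(e))
for n,ps in dict(red=[(222,187),(265,171),(327,227),(288,253)],yel=[(282,162),(314,146),(386,192),(353,218)],grn=[(160.5,222),(205,200),(271,272),(222.5,304)]).items():
    print(n,*[plane(ray('scene',*p),.004)[:2] for p in ps])
for n,ps in dict(red=[(248,219),(369,230),(368,269),(243,261)],yel=[(232,282),(361,295),(358,347),(219,329)],).items():
    print(n,*[plane(ray('side',*p),.004)[:2] for p in ps])
for n,p in dict(wr1=(262,269),wr2=(323,281),br1=(217,248),br2=(236,207),jar=(208,280),cal1=(262,358),cal2=(328,361),cal3=(263,340),fl=(229,355)).items(): print(n,plane(ray('side',*p),0.005)[:2])
E
```

```text
silver [ 0.4413 -0.1642  0.0818] [0.0015 0.0015]
copper [ 0.5419 -0.167   0.0798] [0.0019 0.0019]
brass [ 0.6446 -0.1575  0.08  ] [0.0022 0.0022]
kred [ 0.4469 -0.3495  0.0507] [0.0018 0.0018]
kyel [ 0.5046 -0.3499  0.0512] [0.0028 0.0028]
kgre [ 0.5622 -0.3498  0.0515] [0.0022 0.0022]
kblu [ 0.6193 -0.3504  0.0507] [0.0025 0.0025]
can [ 0.7664 -0.1841  0.0923] [0.0019 0.0019]
red [ 0.3591 -0.0197] [0.3816 0.1318] [0.6862 0.1284] [ 0.6897 -0.017 ]
yel [0.3801 0.2036] [0.3813 0.3448] [0.693  0.3685] [0.7073 0.2113]
grn [ 0.3743 -0.2379] [ 0.3761 -0.0911] [ 0.7104 -0.0899] [ 0.7119 -0.2385]
red [ 0.7128 -0.0204] [ 0.3589 -0.0291] [0.3565 0.1092] [0.6946 0.1317]
yel [0.7088 0.2032] [0.3711 0.1939] [0.3706 0.3405] [0.7091 0.3428]
wr1 [0.6382 0.151 ]
wr2 [0.4723 0.1655]
br1 [0.7761 0.0992]
br2 [ 0.7584 -0.0617]
jar [0.773  0.2074]
cal1 [0.5908 0.4017]
cal2 [0.4377 0.3864]
cal3 [0.597  0.3558]
fl [0.669  0.4062]
```

Call:
carry_out:
  linear:
    - [0.026, 0.024, -0.014]
    - [0.026, 0.024, -0.014]
    - [0.026, 0.024, -0.014]
    - [0.026, 0.024, -0.014]
    - [0.026, 0.024, -0.014]
    - [0.026, 0.024, -0.014]
    - [0.026, 0.024, -0.014]
    - [0.026, 0.024, -0.014]
  angular:
    - [0, 0, 0.944]
    - [0, 0, 0.944]
    - [0, 0, 0.944]
    - [0, 0, 0.944]
    - [0, 0, 0.944]
    - [0, 0, 0.944]
    - [0, 0, 0.944]
    - [0, 0, 0.944]
  hand: [1, 1, 1, 1, 1, 1, 1, 1]

```text
clock: 0.82
position: [0.3483, -0.424, 0.3481]
ee_rot: [-0.0, 0.866, 0.499, 0.0]
contact_force: [0.1, 0.4, -0.2]
width: 0.0855
gripper_force: 0.0
```

Call:
carry_out:
  linear:
    - [0.026, 0.024, -0.014]
    - [0.026, 0.024, -0.014]
    - [0.026, 0.024, -0.014]
    - [0.026, 0.024, -0.014]
    - [0.026, 0.024, -0.014]
    - [0.026, 0.024, -0.014]
    - [0.026, 0.024, -0.014]
    - [0, 0, 0]
  angular:
    - [0, 0, 0.944]
    - [0, 0, 0.944]
    - [0, 0, 0.944]
    - [0, 0, 0.944]
    - [0, 0, 0.944]
    - [0, 0, 0.944]
    - [0, 0, 0.944]
    - [0, 0, 0]
  hand: [1, 1, 1, 1, 1, 1, 1, 1]

```text
clock: 1.48
position: [0.44, -0.3385, 0.2981]
ee_rot: [-0.002, 0.706, 0.708, 0.001]
contact_force: [-0.8, 0.4, -0.6]
width: 0.0855
gripper_force: 0.0
```

Call:
carry_out:
  linear:
    - [0, 0, 0]
    - [0, 0, 0]
    - [0, 0, 0]
    - [0, 0, 0]
    - [0, 0, 0]
    - [0, 0, 0]
    - [0, 0, 0]
    - [0, 0, 0]
  angular:
    - [0.98, 0, 0]
    - [0.98, 0, 0]
    - [0.98, 0, 0]
    - [0.98, 0, 0]
    - [0.98, 0, 0]
    - [0.98, 0, 0]
    - [0.98, 0, 0]
    - [0.98, 0, 0]
  hand: [1, 1, 1, 1, 1, 1, 1, 1]

```text
clock: 2.15
position: [0.4384, -0.3415, 0.2999]
ee_rot: [-0.219, 0.673, 0.672, 0.219]
contact_force: [0.5, 0.2, -0.3]
width: 0.0855
gripper_force: 0.0
```

Call:
carry_out:
  linear:
    - [0, 0, 0]
    - [0, 0, 0]
    - [0, 0, 0]
  angular:
    - [0.98, 0, 0]
    - [0.98, 0, 0]
    - [0, 0, 0]
  hand: [1, 1, 1]

```text
clock: 2.4
position: [0.4382, -0.3421, 0.2984]
ee_rot: [-0.272, 0.654, 0.652, 0.271]
contact_force: [-0.0, -0.9, -1.4]
width: 0.0851
gripper_force: 0.0
```

```bash
python3 - <<'E'
from h import *
np.set_printoptions(precision=3,suppress=True)
s=manip.get_state();print(s['qpos'],s['position'])
im=manip.get_image('wrist')[:,:,::-1]
cv2.imwrite('pics/w1.png',im)
for n,c in dict(s=(.4413,-.1642),c=(.5419,-.167),b=(.6446,-.1575)).items(): print(n,proj('wrist',[*c,.079],s),proj('wrist',[*c,.004],s))
E
```

```text
[-0.935  0.503  1.568  0.44   1.733 -1.012] [ 0.438 -0.342  0.298]
s [283.711 241.278] [283.041 271.166]
c [408.727 243.814] [383.443 273.171]
b [524.05  231.963] [479.072 262.743]
```

View pics/w1.png

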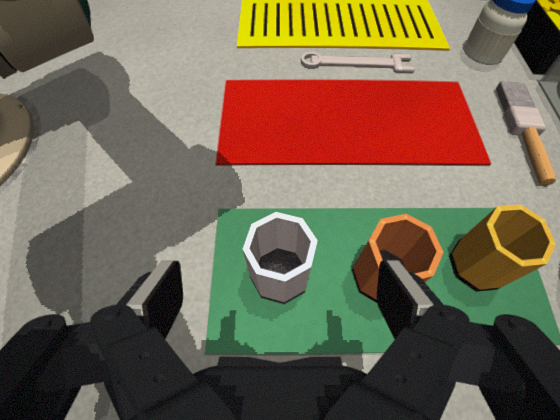

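Call:
carry_out:
  linear:
    - [0.001, 0.002, -0.042]
    - [0.001, 0.002, -0.042]
    - [0.001, 0.003, -0.042]
    - [0.001, 0.003, -0.042]
    - [0, 0.032, -0.032]
    - [0, 0.032, -0.032]
    - [0, 0.032, -0.032]
    - [0, 0.032, -0.032]
  angular:
    - [0, 0, 0]
    - [0, 0, 0]
    - [0, 0, 0]
    - [0, 0, 0]
    - [0, 0, 0]
    - [0, 0, 0]
    - [0, 0, 0]
    - [0, 0, 0]
  hand: [0.92, 0.92, 0.92, 0.92, 0.92, 0.92, 0.92, 0.92]

```text
clock: 3.12
position: [0.4407, -0.2714, 0.1514]
ee_rot: [-0.269, 0.654, 0.654, 0.269]
contact_force: [0.7, -0.2, 0.2]
width: 0.0781
gripper_force: 0.0
```

Call:
carry_out:
  linear:
    - [0, 0, 0]
    - [0, 0, 0]
    - [0, 0, 0]
    - [0, 0, 0]
    - [0, 0, 0]
    - [0, 0, 0]
    - [0, 0, 0]
    - [0, 0, 0]
  angular:
    - [0, 0, 0]
    - [0, 0, 0]
    - [0, 0, 0]
    - [0, 0, 0]
    - [0, 0, 0]
    - [0, 0, 0]
    - [0, 0, 0]
    - [0, 0, 0]
  hand: [0.92, 0, 0, 0, 0, 0, 0, 0]
  force: 60

```text
clock: 3.78
position: [0.4408, -0.2729, 0.1528]
ee_rot: [-0.269, 0.654, 0.654, 0.27]
contact_force: [-2.3, -3.1, 5.5]
width: 0.0584
gripper_force: 64.5
```

Call:
carry_out:
  linear:
    - [0, 0, 0]
    - [0, 0, 0]
    - [0, 0, 0]
    - [0, 0, 0]
  angular:
    - [0, 0, 0]
    - [0, 0, 0]
    - [0, 0, 0]
    - [0, 0, 0]
  hand: [0, 0, 0, 0]
  force: 80

```text
clock: 4.12
position: [0.4408, -0.2729, 0.1529]
ee_rot: [-0.269, 0.654, 0.654, 0.27]
contact_force: [-2.2, -3.0, 7.3]
width: 0.0577
gripper_force: 83.5
```

```bash
python3 - <<'E'
from h import *
im=manip.get_image('wrist')[:,:,::-1]
s=manip.get_image('side')[:,:,::-1]
cv2.imwrite('pics/w2.png',np.hstack([cv2.resize(im[130:400,150:420],(400,400)),cv2.resize(s[120:260,270:410],(400,400),interpolation=2)]))
E
```

```text
(no output)
```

View pics/w2.png

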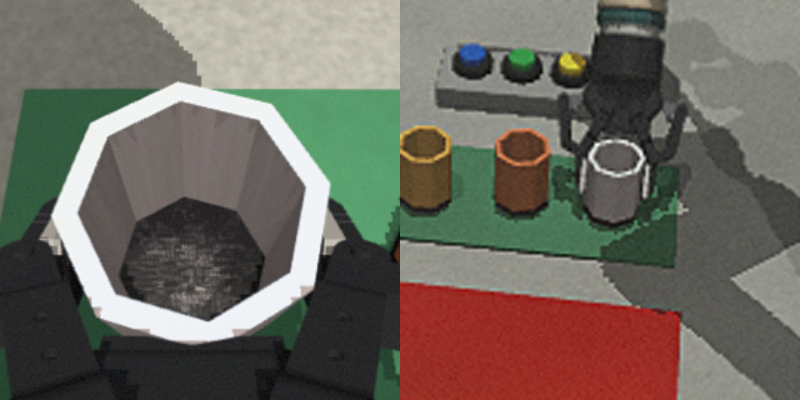

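The wrist crop shows the silver rim yawed about 8–10° clockwise from the pads (top edge (180,83)–(270,105)), and the side crop shows it held upright. I'll regrip aligned.

Call:
carry_out:
  linear:
    - [0, 0, 0]
    - [0, 0, 0]
    - [0, 0, 0]
    - [-0.016, 0.001, 0]
    - [-0.016, 0.001, 0]
    - [0, 0, 0]
    - [0, 0, 0]
    - [0, 0, 0]
  angular:
    - [0, 0, 0]
    - [0, 0, 0]
    - [0, 0, 0]
    - [0, 0, -0.94]
    - [0, 0, -0.94]
    - [0, 0, 0]
    - [0, 0, 0]
    - [0, 0, 0]
  hand: [0.88, 0.88, 0.88, 0.88, 0.88, 0.88, 0, 0]
  force: 80

```text
clock: 4.88
position: [0.4252, -0.2712, 0.1523]
ee_rot: [-0.249, 0.7, 0.603, 0.29]
contact_force: [-0.7, -1.1, 0.4]
width: 0.0559
gripper_force: 83.0
```

Call:
carry_out:
  linear:
    - [0, 0, 0]
    - [0, 0, 0]
    - [0, 0, 0]
    - [0, 0, 0]
    - [0, 0, 0]
    - [0, 0, 0]
    - [0, 0, 0]
  angular:
    - [0, 0, 0]
    - [0, 0, 0]
    - [0, 0, 0]
    - [0, 0, 0]
    - [0, 0, 0]
    - [0, 0, 0]
    - [0, 0, 0]
  hand: [0, 0, 0, 0, 0, 0, 0]

```text
clock: 5.47
position: [0.4254, -0.2712, 0.1523]
ee_rot: [-0.249, 0.7, 0.603, 0.29]
contact_force: [-2.4, -3.2, 6.2]
width: 0.0562
gripper_force: 83.5
```

```bash
python3 - <<'E'
from h import *
im=cv2.imread('pics/w1.png')
cv2.imwrite('pics/w1c.png',cv2.resize(im[195:310,340:555],None,fx=3.5,fy=3.5,interpolation=2))
E
```

```text
(no output)
```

View pics/w1c.png

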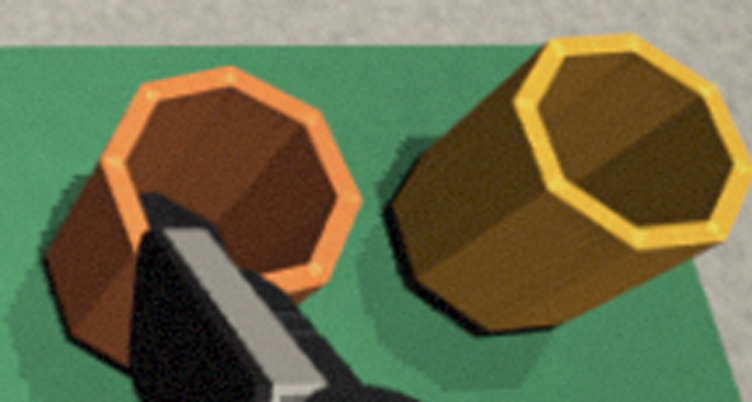

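The crop gives rim corners for copper (145,85),(232,67),(320,113),(360,200),(325,285) and for brass (553,42),(638,38),(712,88),(750,165),(722,240),(642,248),(550,190),(515,100).

```bash
python3 - <<'E'
from h import *
import math
s=dict(position=[.4382,-.3421,.2984],ee_rot=[-.272,.654,.652,.271])
q=dict(copper=[(145,85),(232,67),(320,113),(360,200),(325,285)],brass=[(553,42),(638,38),(712,88),(750,165),(722,240),(642,248),(550,190),(515,100)],silver=[])
for n,ps in q.items():
    P=np.array([plane(ray('wrist',340+x/3.5,195+y/3.5,s),.079)[:2] for x,y in ps])
    if len(P)==0: continue
    # fit octagon
    from scipy.optimize import least_squares
    def f(v): 
        k=np.arange(len(P));a=v[2]-k*math.pi/4
        return (P-np.c_[v[0]+.0303*np.cos(a),v[1]+.0303*np.sin(a)]).ravel()
    r=least_squares(f,[*P.mean(0),2.0]);a=math.degrees(r.x[2])-22.5
    print(n,r.x[:2],'flat yaw',(a+22.5)%45-22.5,'rms',np.sqrt(np.mean(r.fun**2)))
E
```

```text
copper [ 0.53894651 -0.16908209] flat yaw 11.627502786159155 rms 0.0003852856229715935
brass [ 0.64161639 -0.15898035] flat yaw 3.8890294619030925 rms 0.0009957757983779564
```

Call:
carry_out:
  linear:
    - [0, 0, 0.05]
    - [0, 0, 0.05]
    - [0.016, 0, 0.05]
    - [0.016, 0, 0.05]
    - [0, 0, 0.05]
    - [0, 0, 0.04]
  angular:
    - [0, 0, 0]
    - [0, 0, 0]
    - [0, 0, 0.94]
    - [0, 0, 0.94]
    - [0, 0, 0]
    - [0, 0, 0]
  hand: [0, 0, 0, 0, 0, 0]

```text
clock: 5.97
position: [0.4421, -0.2709, 0.298]
ee_rot: [-0.269, 0.653, 0.655, 0.269]
contact_force: [0.1, -0.3, -2.5]
width: 0.056
gripper_force: 84.1
```

Call:
carry_out:
  linear:
    - [0, 0.065, 0]
    - [0, 0.065, 0]
    - [0, 0.065, 0]
    - [0, 0.065, 0]
    - [0, 0.065, 0]
    - [0, 0.065, 0]
    - [0, 0.065, 0]
    - [0, 0.065, 0]
  angular:
    - [-0.98, 0, 0]
    - [-0.98, 0, 0]
    - [-0.98, 0, 0]
    - [-0.98, 0, 0]
    - [-0.98, 0, 0]
    - [-0.98, 0, 0]
    - [-0.98, 0, 0]
    - [-0.98, 0, 0]
  hand: [0, 0, 0, 0, 0, 0, 0, 0]

```text
clock: 6.63
position: [0.4406, -0.0091, 0.2968]
ee_rot: [-0.054, 0.705, 0.705, 0.054]
contact_force: [-0.3, -0.9, -2.6]
width: 0.0561
gripper_force: 84.0
```

Call:
carry_out:
  linear:
    - [0, 0.065, 0]
    - [0, 0.065, 0]
    - [0, 0.065, 0]
    - [0, 0.065, 0]
    - [0, 0.065, 0]
    - [0, 0.065, 0]
    - [0, 0.065, 0]
    - [0, 0.065, 0]
  angular:
    - [-0.98, 0, 0]
    - [-0.98, 0, 0]
    - [-0.98, 0, 0]
    - [-0.98, 0, 0]
    - [-0.98, 0, 0]
    - [-0.98, 0, 0]
    - [-0.98, 0, 0]
    - [-0.98, 0, 0]
  hand: [0, 0, 0, 0, 0, 0, 0, 0]

```text
clock: 7.3
position: [0.4402, 0.2519, 0.2966]
ee_rot: [0.166, 0.687, 0.688, -0.165]
contact_force: [0.5, 0.1, -3.3]
width: 0.0562
gripper_force: 84.1
```

Call:
carry_out:
  linear:
    - [0, 0.065, 0]
    - [0, 0.065, 0]
    - [0, 0.065, 0]
    - [0, 0.065, 0]
    - [0, 0, 0]
  angular:
    - [-0.98, 0, 0]
    - [-0.98, 0, 0]
    - [-0.98, 0, 0]
    - [-0.98, 0, 0]
    - [0, 0, 0]
  hand: [0, 0, 0, 0, 0]

```text
clock: 7.72
position: [0.4404, 0.3863, 0.2933]
ee_rot: [0.27, 0.651, 0.656, -0.269]
contact_force: [0.8, -0.1, -3.1]
width: 0.0561
gripper_force: 84.3
```

```bash
cat > st.py <<'E'
from h import *
np.set_printoptions(precision=4,suppress=True)
s=manip.get_state();w=s['ee_rot'];M=R.from_quat([w[1],w[2],w[3],w[0]])
z=M.as_matrix()[:,2];y=M.as_matrix()[:,1]
print('q',s['qpos'],'tcp',s['position'],'z',z,'y',y,'g',s['position']+.155*z,'w',s['width'],'f',s['gripper_force'],s['contact_force'])
E
python3 st.py
```

```text
q [ 0.7678  0.5513  1.4886 -0.5387  1.6842  0.8621] tcp [0.4404 0.3863 0.2933] z [ 0.004  -0.7047 -0.7095] y [ 1.      0.007  -0.0014] g [0.4411 0.2771 0.1834] w 0.05607890593234719 f 84.32234583422542 [ 0.7591 -0.0786 -3.062 ]
```

Call:
carry_out:
  linear:
    - [0, -0.007, -0.07]
    - [0, -0.007, -0.07]
    - [0, 0, -0.07]
    - [0, 0, -0.05]
    - [0, 0, -0.03]
    - [0, 0, -0.016]
    - [0, 0, 0]
  angular:
    - [0, 0, 0]
    - [0, 0, 0]
    - [0, 0, 0]
    - [0, 0, 0]
    - [0, 0, 0]
    - [0, 0, 0]
    - [0, 0, 0]
  hand: [0, 0, 0, 0, 0, 0, 0]

```text
clock: 8.3
position: [0.4406, 0.3723, 0.1422]
ee_rot: [0.27, 0.653, 0.654, -0.271]
contact_force: [0.5, 0.4, -2.6]
width: 0.0559
gripper_force: 84.3
```

```bash
python3 st.py; python3 - <<'E'
from h import *
a=manip.get_image('scene')[:,:,::-1][120:270,230:430];b=manip.get_image('side')[:,:,::-1][240:390,210:410]
cv2.imwrite('pics/p1.png',cv2.resize(np.hstack([a,b]),None,fx=2,fy=2,interpolation=2))
E
```

```text
q [ 0.752   0.7084  1.6365 -0.5483  1.4214  1.0129] tcp [0.4406 0.3723 0.1422] z [-0.0011 -0.7068 -0.7074] y [ 1.      0.0002 -0.0018] g [0.4405 0.2628 0.0325] w 0.05589456396517466 f 84.30892791599035 [ 0.4708  0.4012 -2.6179]
```

View pics/p1.png

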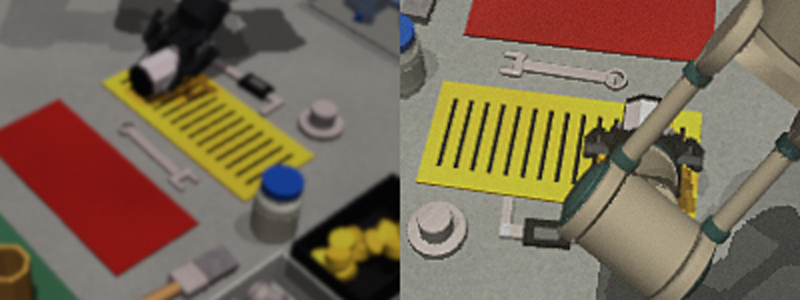

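Call:
carry_out:
  linear:
    - [0, 0, -0.004]
    - [0, 0, -0.004]
    - [0, 0, 0]
    - [0, 0, 0]
    - [0, 0, 0]
    - [0, 0, 0]
    - [0, 0, 0]
  angular:
    - [0, 0, 0]
    - [0, 0, 0]
    - [0, 0, 0]
    - [0, 0, 0]
    - [0, 0, 0]
    - [0, 0, 0]
    - [0, 0, 0]
  hand: [0, 0, 0.92, 0.92, 0.92, 0.92, 0.92]

```text
clock: 8.98
position: [0.4408, 0.3722, 0.1401]
ee_rot: [0.27, 0.654, 0.653, -0.27]
contact_force: [-0.4, -0.0, -1.0]
width: 0.0784
gripper_force: 0.0
```

Call:
carry_out:
  linear:
    - [0, 0.032, 0.032]
    - [0, 0.032, 0.032]
    - [0, 0.032, 0.032]
    - [0, 0.032, 0.032]
    - [0, 0, 0.065]
    - [0, 0, 0.065]
    - [0, 0, 0.065]
    - [0, 0, 0]
  angular:
    - [0, 0, 0]
    - [0, 0, 0]
    - [0, 0, 0]
    - [0, 0, 0]
    - [0, 0, 0]
    - [0, 0, 0]
    - [0, 0, 0]
    - [0, 0, 0]
  hand: [0.92, 0.92, 0.92, 0.92, 0.92, 0.92, 0.92, 0.92]

```text
clock: 9.65
position: [0.4415, 0.4368, 0.3081]
ee_rot: [0.271, 0.655, 0.653, -0.266]
contact_force: [-0.3, 1.3, 0.4]
width: 0.0788
gripper_force: 0.0
```

Call:
carry_out:
  linear:
    - [0, -0.035, 0]
    - [0, -0.035, 0]
    - [0, -0.035, 0]
    - [0, -0.035, 0]
    - [0, -0.035, 0]
    - [0, -0.035, 0]
    - [0, -0.035, 0]
    - [0, -0.035, 0]
  angular:
    - [0.98, 0, 0]
    - [0.98, 0, 0]
    - [0.98, 0, 0]
    - [0.98, 0, 0]
    - [0.98, 0, 0]
    - [0.98, 0, 0]
    - [0.98, 0, 0]
    - [0.98, 0, 0]
  hand: [0.92, 0.92, 0.92, 0.92, 0.92, 0.92, 0.92, 0.92]

```text
clock: 10.32
position: [0.4403, 0.2953, 0.3012]
ee_rot: [0.054, 0.705, 0.705, -0.054]
contact_force: [-0.7, -0.1, -1.3]
width: 0.0788
gripper_force: 0.0
```

Call:
carry_out:
  linear:
    - [0, -0.035, 0]
    - [0, -0.035, 0]
    - [0, -0.035, 0]
    - [0, -0.035, 0]
    - [0, -0.035, 0]
    - [0, -0.035, 0]
    - [0, -0.035, 0]
    - [0, -0.035, 0]
  angular:
    - [0.98, 0, 0]
    - [0.98, 0, 0]
    - [0.98, 0, 0]
    - [0.98, 0, 0]
    - [0.98, 0, 0]
    - [0.98, 0, 0]
    - [0.98, 0, 0]
    - [0.98, 0, 0]
  hand: [0.92, 0.92, 0.92, 0.92, 0.92, 0.92, 0.92, 0.92]

```text
clock: 10.98
position: [0.4402, 0.1553, 0.3013]
ee_rot: [-0.166, 0.687, 0.687, 0.166]
contact_force: [-1.3, -0.7, 0.2]
width: 0.0786
gripper_force: 0.0
```

Call:
carry_out:
  linear:
    - [0, -0.035, 0]
    - [0, -0.035, 0]
    - [0, -0.035, 0]
    - [0, -0.035, 0]
    - [0, 0, 0]
  angular:
    - [0.98, 0, 0]
    - [0.98, 0, 0]
    - [0.98, 0, 0]
    - [0.98, 0, 0]
    - [0, 0, 0]
  hand: [0.92, 0.92, 0.92, 0.92, 0.92]

```text
clock: 11.4
position: [0.4412, 0.0833, 0.3002]
ee_rot: [-0.27, 0.655, 0.651, 0.27]
contact_force: [-1.1, -0.1, -0.3]
width: 0.0787
gripper_force: 0.0
```

```bash
python3 st.py; python3 - <<'E'
from h import *
s=manip.get_state()
a=manip.get_image('wrist')[:,:,::-1]
cv2.imwrite('pics/w3.png',a)
for X in [(.4405,.2245,.032),(.4405,.2245,.060),(.4405,.2995,.06)]:print(proj('wrist',X,s))
E
```

```text
q [-0.2739  0.2408  2.0141  0.7953  1.2656 -0.6684] tcp [0.4412 0.0833 0.3002] z [ 0.0021  0.7069 -0.7073] y [ 1.     -0.0052 -0.0022] g [0.4415 0.1929 0.1906] w 0.07872280494243862 f 0.0 [-1.1169 -0.0974 -0.2971]
[278.76103442 301.16046425]
[278.61747665 292.94908262]
[278.35614327 210.95830104]
```

View pics/w3.png

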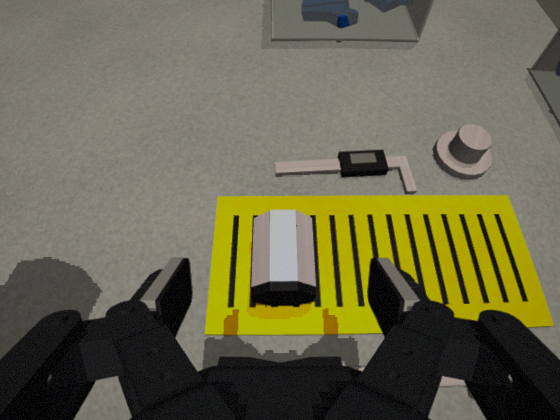

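Silver lies flat on the drain board, its closed end near (284,290) and its mouth at (284,211), as planned.

Call:
carry_out:
  linear:
    - [0.001, 0.003, -0.047]
    - [0.001, 0.003, -0.047]
    - [0.001, 0.003, -0.047]
    - [0.001, 0.003, -0.047]
    - [0, 0.032, -0.032]
    - [0, 0.032, -0.032]
    - [0, 0.032, -0.032]
    - [0, 0.032, -0.032]
  angular:
    - [0, 0, 0]
    - [0, 0, 0]
    - [0, 0, 0]
    - [0, 0, 0]
    - [0, 0, 0]
    - [0, 0, 0]
    - [0, 0, 0]
    - [0, 0, 0]
  hand: [0.92, 0.92, 0.92, 0.92, 0.92, 0.92, 0.92, 0.92]

```text
clock: 12.12
position: [0.4424, 0.1579, 0.1426]
ee_rot: [-0.27, 0.653, 0.654, 0.269]
contact_force: [-0.1, -0.6, 0.5]
width: 0.0783
gripper_force: 0.0
```

Call:
carry_out:
  linear:
    - [0, 0, 0]
    - [0, 0, 0]
    - [0, 0, 0]
    - [0, 0, 0]
    - [0, 0, 0]
    - [0, 0, 0]
    - [0, 0, 0]
    - [0, 0, 0]
  angular:
    - [0, 0, 0]
    - [0, 0, 0]
    - [0, 0, 0]
    - [0, 0, 0]
    - [0, 0, 0]
    - [0, 0, 0]
    - [0, 0, 0]
    - [0, 0, 0]
  hand: [0.92, 0, 0, 0, 0, 0, 0, 0]

```text
clock: 12.78
position: [0.4433, 0.1558, 0.1439]
ee_rot: [-0.27, 0.654, 0.653, 0.271]
contact_force: [0.0, -3.5, 5.9]
width: 0.055
gripper_force: 85.0
```

```bash
python3 st.py
```

```text
q [-0.1102  0.5147  2.1789  1.0805  0.921  -1.0016] tcp [0.4433 0.1558 0.1439] z [ 0.0018  0.7065 -0.7077] y [ 1.     -0.0011  0.0015] g [0.4436 0.2653 0.0342] w 0.05495972520539531 f 85.02055254600691 [ 0.0068 -3.5051  5.8573]
```

Call:
carry_out:
  linear:
    - [0, 0, 0.05]
    - [0, 0, 0.08]
    - [0, 0, 0.08]
    - [0, 0, 0.08]
    - [0, 0.022, 0.02]
    - [0, 0.022, 0]
    - [0, 0.022, 0]
    - [0, 0.022, 0]
  angular:
    - [0, 0, 0]
    - [0, 0, 0]
    - [0, 0, 0]
    - [0, 0, 0]
    - [-0.98, 0, 0]
    - [-0.98, 0, 0]
    - [-0.98, 0, 0]
    - [-0.98, 0, 0]
  hand: [0, 0, 0, 0, 0, 0, 0, 0]

```text
clock: 13.45
position: [0.4421, 0.1999, 0.2983]
ee_rot: [-0.163, 0.688, 0.688, 0.163]
contact_force: [-0.3, -0.1, -3.5]
width: 0.0547
gripper_force: 85.6
```

Call:
carry_out:
  linear:
    - [0, 0.022, 0]
    - [0, 0.022, 0]
    - [0, 0.022, 0]
    - [0, 0.022, 0]
    - [0, 0.022, 0]
    - [0, 0.022, 0]
    - [0, 0.022, 0]
    - [0, 0.022, 0]
  angular:
    - [-0.98, 0, 0]
    - [-0.98, 0, 0]
    - [-0.98, 0, 0]
    - [-0.98, 0, 0]
    - [-0.98, 0, 0]
    - [-0.98, 0, 0]
    - [-0.98, 0, 0]
    - [-0.98, 0, 0]
  hand: [0, 0, 0, 0, 0, 0, 0, 0]

```text
clock: 14.12
position: [0.4422, 0.2883, 0.2977]
ee_rot: [0.057, 0.705, 0.705, -0.057]
contact_force: [-0.4, 0.3, -3.3]
width: 0.0549
gripper_force: 85.6
```

Call:
carry_out:
  linear:
    - [0, 0.022, 0]
    - [0, 0.022, 0]
    - [0, 0.022, 0]
    - [0, 0.022, 0]
    - [0, 0.022, 0]
    - [0, 0.022, 0]
    - [0, 0.022, 0]
    - [0, 0.022, 0]
  angular:
    - [-0.98, 0, 0]
    - [-0.98, 0, 0]
    - [-0.98, 0, 0]
    - [-0.98, 0, 0]
    - [-0.98, 0, 0]
    - [-0.98, 0, 0]
    - [-0.98, 0, 0]
    - [-0.98, 0, 0]
  hand: [0, 0, 0, 0, 0, 0, 0, 0]

```text
clock: 14.78
position: [0.4426, 0.3767, 0.2974]
ee_rot: [0.271, 0.653, 0.653, -0.271]
contact_force: [-0.2, -0.4, -2.8]
width: 0.0549
gripper_force: 85.7
```

Call:
carry_out:
  linear:
    - [0, 0, -0.05]
    - [0, 0, -0.07]
    - [0, 0, -0.07]
    - [0, 0, -0.05]
    - [0, 0, -0.03]
    - [0, 0, 0]
  angular:
    - [0, 0, 0]
    - [0, 0, 0]
    - [0, 0, 0]
    - [0, 0, 0]
    - [0, 0, 0]
    - [0, 0, 0]
  hand: [0, 0, 0, 0, 0, 0]

```text
clock: 15.28
position: [0.442, 0.3754, 0.1595]
ee_rot: [0.269, 0.653, 0.654, -0.273]
contact_force: [-0.4, 0.1, -2.5]
width: 0.0549
gripper_force: 85.8
```

```bash
python3 st.py
```

```text
q [ 0.7538  0.6907  1.6172 -0.5432  1.4571  0.9925] tcp [0.442  0.3754 0.1595] z [-0.004  -0.7082 -0.706 ] y [ 1.     -0.0005 -0.0052] g [0.4413 0.2657 0.0501] w 0.054905872895124073 f 85.81438890449817 [-0.3821  0.1486 -2.4609]
```

Call:
carry_out:
  linear:
    - [0, 0, -0.008]
    - [0, 0, -0.007]
    - [0, 0, -0.005]
    - [0, 0, 0]
  angular:
    - [0, 0, 0]
    - [0, 0, 0]
    - [0, 0, 0]
    - [0, 0, 0]
  hand: [0, 0, 0, 0]

```text
clock: 15.62
position: [0.443, 0.3764, 0.1541]
ee_rot: [0.27, 0.654, 0.653, -0.269]
contact_force: [-0.3, 0.1, -2.1]
width: 0.0547
gripper_force: 85.8
```

```bash
python3 st.py; python3 - <<'E'
from h import *
a=manip.get_image('scene')[:,:,::-1][130:230,260:360];b=manip.get_image('side')[:,:,::-1][230:330,290:390]
cv2.imwrite('pics/p2.png',cv2.resize(np.hstack([a,b]),None,fx=4,fy=4,interpolation=2))
E
```

```text
q [ 0.7541  0.6971  1.6192 -0.5455  1.4437  1.0018] tcp [0.443  0.3764 0.1541] z [ 0.001  -0.7052 -0.709 ] y [ 1.     -0.0002  0.0016] g [0.4432 0.2671 0.0442] w 0.05471904096660215 f 85.8168964633137 [-0.3394  0.0694 -2.1455]
```

View pics/p2.png

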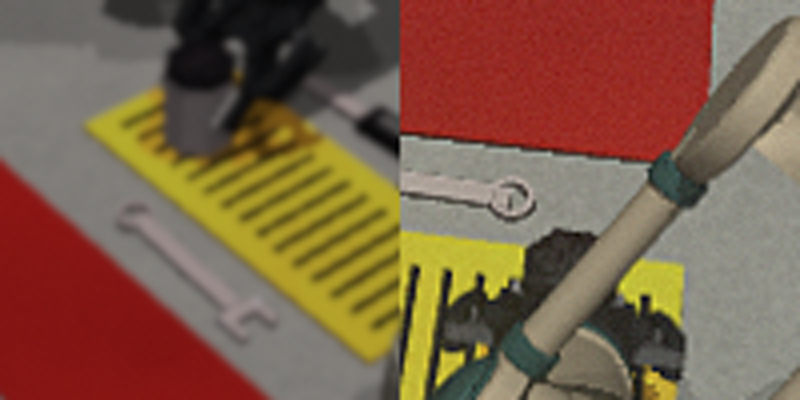

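Silver is upright, black closed end up, just above the board.

Call:
carry_out:
  linear:
    - [0, 0, -0.005]
    - [0, 0, -0.005]
    - [0, 0, 0]
  angular:
    - [0, 0, 0]
    - [0, 0, 0]
    - [0, 0, 0]
  hand: [0, 0, 0]

```text
clock: 15.97
position: [0.4429, 0.3766, 0.1494]
ee_rot: [0.271, 0.654, 0.653, -0.27]
contact_force: [-0.2, 2.1, 3.3]
width: 0.0547
gripper_force: 86.3
```

```bash
python3 st.py
```

```text
q [ 0.7548  0.7035  1.6213 -0.5469  1.438   1.0068] tcp [0.4429 0.3766 0.1494] z [ 0.0012 -0.7064 -0.7078] y [1.     0.0001 0.0017] g [0.4431 0.2671 0.0397] w 0.05472161890274025 f 86.28810367324832 [-0.215   2.1266  3.2675]
```

Call:
carry_out:
  linear:
    - [0, 0, 0]
    - [0, 0, 0]
    - [0, 0, 0]
    - [0, 0, 0]
    - [0, 0.032, 0.032]
    - [0, 0.032, 0.032]
    - [0, 0.032, 0.032]
    - [0, 0.032, 0.032]
  angular:
    - [0, 0, 0]
    - [0, 0, 0]
    - [0, 0, 0]
    - [0, 0, 0]
    - [0, 0, 0]
    - [0, 0, 0]
    - [0, 0, 0]
    - [0, 0, 0]
  hand: [0.88, 0.88, 0.88, 0.88, 0.88, 0.88, 0.88, 0.88]

```text
clock: 16.63
position: [0.4428, 0.4406, 0.2128]
ee_rot: [0.27, 0.653, 0.653, -0.271]
contact_force: [0.7, -0.1, 0.5]
width: 0.0754
gripper_force: 0.0
```

Call:
carry_out:
  linear:
    - [0, 0, 0.065]
    - [0, 0, 0.065]
    - [0, 0, 0.065]
    - [0.013, -0.077, 0]
    - [0.013, -0.077, 0]
    - [0.013, -0.077, 0]
    - [0.013, -0.077, 0]
    - [0.013, -0.077, 0]
  angular:
    - [0, 0, 0]
    - [0, 0, 0]
    - [0, 0, 0]
    - [0.98, 0, 0]
    - [0.98, 0, 0]
    - [0.98, 0, 0]
    - [0.98, 0, 0]
    - [0.98, 0, 0]
  hand: [0.88, 0.88, 0.88, 0.88, 0.88, 0.88, 0.88, 0.88]

```text
clock: 17.3
position: [0.4749, 0.2461, 0.3099]
ee_rot: [0.137, 0.694, 0.694, -0.136]
contact_force: [0.3, -1.2, -0.3]
width: 0.0748
gripper_force: 0.0
```

Call:
carry_out:
  linear:
    - [0.013, -0.077, 0]
    - [0.013, -0.077, 0]
    - [0.013, -0.077, 0]
    - [0.013, -0.077, 0]
    - [0.013, -0.077, 0]
    - [0.013, -0.077, 0]
    - [0.013, -0.077, 0]
    - [0.013, -0.077, 0]
  angular:
    - [0.98, 0, 0]
    - [0.98, 0, 0]
    - [0.98, 0, 0]
    - [0.98, 0, 0]
    - [0.98, 0, 0]
    - [0.98, 0, 0]
    - [0.98, 0, 0]
    - [0.98, 0, 0]
  hand: [0.88, 0.88, 0.88, 0.88, 0.88, 0.88, 0.88, 0.88]

```text
clock: 17.97
position: [0.5267, -0.0623, 0.3102]
ee_rot: [-0.084, 0.702, 0.702, 0.085]
contact_force: [-0.3, 0.9, -0.5]
width: 0.0752
gripper_force: 0.0
```

Call:
carry_out:
  linear:
    - [0.013, -0.077, 0]
    - [0.013, -0.077, 0]
    - [0.013, -0.077, 0]
    - [0.013, -0.077, 0]
    - [0.013, -0.077, 0]
    - [0.013, -0.077, 0]
    - [0.013, -0.077, 0]
    - [0, 0, 0]
  angular:
    - [0.98, 0, 0]
    - [0.98, 0, 0]
    - [0.98, 0, 0]
    - [0.98, 0, 0]
    - [0.98, 0, 0]
    - [0.98, 0, 0]
    - [0.98, 0, 0]
    - [0, 0, 0]
  hand: [0.84, 0.84, 0.84, 0.84, 0.84, 0.84, 0.84, 0.84]

```text
clock: 18.63
position: [0.5728, -0.338, 0.3057]
ee_rot: [-0.27, 0.656, 0.651, 0.27]
contact_force: [-0.1, 0.1, -1.4]
width: 0.0715
gripper_force: 0.0
```

```bash
python3 st.py; python3 - <<'E'
from h import *
s=manip.get_state()
a=manip.get_image('wrist')[:,:,::-1]; b=manip.get_image('scene')[:,:,::-1][130:340,150:370]
cv2.imwrite('pics/w4.png',a);np.save('w4.npy',np.r_[s['position'],s['ee_rot']])
cv2.imwrite('pics/p3.png',np.hstack([a[:,200:],np.vstack([cv2.resize(b,(400,382),interpolation=2),np.zeros((38,400,3),np.uint8)])]))
for c in [(.541,-.168),(.643,-.158)]:print(proj('wrist',(*c,.079),s))
E
```

```text
q [-0.7844  0.623   1.3141  0.5396  1.7817 -0.8207] tcp [ 0.5728 -0.338   0.3057] z [ 0.0038  0.7059 -0.7083] y [ 1.     -0.0076 -0.0021] g [ 0.5734 -0.2285  0.1959] w 0.07145784179309776 f 0.0 [-0.0608  0.0803 -1.4239]
[239.43281838 253.02800872]
[363.7460595 240.6076881]
```

View pics/p3.png

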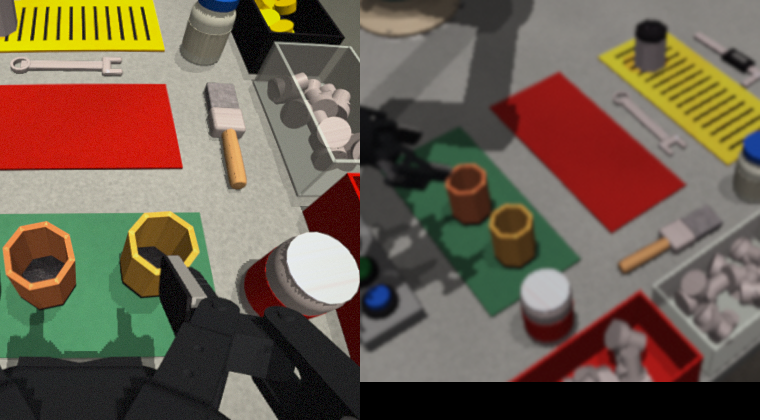

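The wrist view has the copper rim at (240,255), as predicted, and the scene view shows silver standing mouth down on the drain board. On to copper.

Call:
carry_out:
  linear:
    - [0.002, 0.003, -0.059]
    - [0.002, 0.003, -0.059]
    - [0.002, 0.003, -0.059]
    - [0, 0, 0]
    - [-0.0065, 0.031, -0.032]
    - [-0.0065, 0.031, -0.032]
    - [-0.0065, 0.031, -0.032]
    - [-0.0065, 0.031, -0.032]
  angular:
    - [0, 0, 0.84]
    - [0, 0, 0.84]
    - [0, 0, 0.84]
    - [0, 0, 0]
    - [0, 0, 0]
    - [0, 0, 0]
    - [0, 0, 0]
    - [0, 0, 0]
  hand: [0.84, 0.84, 0.84, 0.84, 0.84, 0.84, 0.84, 0.84]

```text
clock: 19.4
position: [0.5628, -0.2616, 0.159]
ee_rot: [-0.295, 0.585, 0.716, 0.242]
contact_force: [-0.3, 0.6, 0.4]
width: 0.0719
gripper_force: 0.0
```

Call:
carry_out:
  linear:
    - [0, 0, 0]
    - [0, 0, 0]
    - [0, 0, 0]
    - [0, 0, 0]
    - [0, 0, 0]
    - [0, 0, 0]
    - [0, 0, 0]
    - [0, 0, 0]
  angular:
    - [0, 0, 0]
    - [0, 0, 0]
    - [0, 0, 0]
    - [0, 0, 0]
    - [0, 0, 0]
    - [0, 0, 0]
    - [0, 0, 0]
    - [0, 0, 0]
  hand: [0.84, 0, 0, 0, 0, 0, 0, 0]

```text
clock: 20.07
position: [0.5629, -0.2637, 0.1593]
ee_rot: [-0.296, 0.584, 0.716, 0.242]
contact_force: [-0.7, -0.6, 6.6]
width: 0.0555
gripper_force: 84.1
```

```bash
python3 st.py
```

```text
q [-0.6894  0.7272  1.527   0.4617  1.55   -1.0618] tcp [ 0.5629 -0.2637  0.1593] z [-0.1403  0.6929 -0.7072] y [0.9799 0.1996 0.0011] g [ 0.5411 -0.1563  0.0497] w 0.055458434298131916 f 84.11187628972945 [-0.73   -0.6343  6.6279]
```

Call:
carry_out:
  linear:
    - [0, 0, 0]
    - [0, 0, 0]
    - [0, 0, 0]
    - [0, -0.009, -0.006]
    - [0, -0.009, -0.006]
    - [0, 0, 0]
    - [0, 0, 0]
    - [0, 0, 0]
  angular:
    - [0, 0, 0]
    - [0, 0, 0]
    - [0, 0, 0]
    - [0, 0, 0]
    - [0, 0, 0]
    - [0, 0, 0]
    - [0, 0, 0]
    - [0, 0, 0]
  hand: [0.8, 0.8, 0.8, 0.8, 0.8, 0.8, 0, 0]

```text
clock: 20.73
position: [0.5631, -0.2728, 0.1512]
ee_rot: [-0.295, 0.585, 0.716, 0.242]
contact_force: [0.8, -1.9, 1.0]
width: 0.0553
gripper_force: 84.4
```

Call:
carry_out:
  linear:
    - [0, 0, 0]
    - [0, 0, 0]
    - [0, 0, 0]
    - [0, 0, 0]
    - [0, 0, 0]
    - [0, 0, 0]
  angular:
    - [0, 0, 0]
    - [0, 0, 0]
    - [0, 0, 0]
    - [0, 0, 0]
    - [0, 0, 0]
    - [0, 0, 0]
  hand: [0, 0, 0, 0, 0, 0]

```text
clock: 21.23
position: [0.5628, -0.2722, 0.1512]
ee_rot: [-0.296, 0.584, 0.716, 0.242]
contact_force: [0.6, -0.4, -1.2]
width: 0.0552
gripper_force: 84.4
```

```bash
python3 st.py
```

```text
q [-0.6982  0.7417  1.5191  0.4547  1.5466 -1.0703] tcp [ 0.5628 -0.2722  0.1512] z [-0.1414  0.6918 -0.7081] y [ 0.9798  0.2001 -0.0001] g [ 0.5409 -0.1649  0.0414] w 0.05518418248259723 f 84.43040958372876 [ 0.6131 -0.4489 -1.1779]
```

Call:
carry_out:
  linear:
    - [0, 0, 0.04]
    - [0, 0, 0.06]
    - [-0.015, -0.001, 0.06]
    - [-0.015, -0.001, 0.06]
    - [-0.015, -0.001, 0.06]
    - [0, 0.03, 0.018]
    - [0, 0.065, 0]
    - [0, 0.065, 0]
  angular:
    - [0, 0, 0]
    - [0, 0, 0]
    - [0, 0, -0.84]
    - [0, 0, -0.84]
    - [0, 0, -0.84]
    - [0, 0, 0]
    - [-0.98, 0, 0]
    - [-0.98, 0, 0]
  hand: [0, 0, 0, 0, 0, 0, 0, 0]

```text
clock: 21.9
position: [0.5397, -0.1938, 0.2996]
ee_rot: [-0.217, 0.674, 0.672, 0.217]
contact_force: [0.9, 0.2, -2.4]
width: 0.0553
gripper_force: 84.4
```

Call:
carry_out:
  linear:
    - [0, 0.065, 0]
    - [0, 0.065, 0]
    - [0, 0.065, 0]
    - [0, 0.065, 0]
    - [0, 0.065, 0]
    - [0, 0.065, 0]
    - [0, 0.065, 0]
    - [0, 0.065, 0]
  angular:
    - [-0.98, 0, 0]
    - [-0.98, 0, 0]
    - [-0.98, 0, 0]
    - [-0.98, 0, 0]
    - [-0.98, 0, 0]
    - [-0.98, 0, 0]
    - [-0.98, 0, 0]
    - [-0.98, 0, 0]
  hand: [0, 0, 0, 0, 0, 0, 0, 0]

```text
clock: 22.57
position: [0.5386, 0.0685, 0.2993]
ee_rot: [0.0, 0.707, 0.708, -0.002]
contact_force: [0.3, 0.0, -2.7]
width: 0.0553
gripper_force: 84.5
```

Call:
carry_out:
  linear:
    - [0, 0.065, 0]
    - [0, 0.065, 0]
    - [0, 0.065, 0]
    - [0, 0.065, 0]
    - [0, 0.065, 0]
    - [0, 0.065, 0]
    - [0, 0.065, 0]
    - [0, 0.065, 0]
  angular:
    - [-0.98, 0, 0]
    - [-0.98, 0, 0]
    - [-0.98, 0, 0]
    - [-0.98, 0, 0]
    - [-0.98, 0, 0]
    - [-0.98, 0, 0]
    - [-0.98, 0, 0]
    - [-0.98, 0, 0]
  hand: [0, 0, 0, 0, 0, 0, 0, 0]

```text
clock: 23.23
position: [0.5385, 0.3286, 0.299]
ee_rot: [0.219, 0.671, 0.673, -0.22]
contact_force: [0.7, -0.4, -2.7]
width: 0.0549
gripper_force: 84.5
```

Call:
carry_out:
  linear:
    - [0, 0.03, 0]
    - [0, 0, 0]
    - [0, 0, 0]
  angular:
    - [-0.98, 0, 0]
    - [-0.98, 0, 0]
    - [0, 0, 0]
  hand: [0, 0, 0]

```text
clock: 23.48
position: [0.5386, 0.344, 0.2969]
ee_rot: [0.27, 0.651, 0.655, -0.273]
contact_force: [0.3, 0.1, -3.6]
width: 0.0553
gripper_force: 84.6
```

```bash
python3 st.py
```

```text
q [ 0.6308  0.6016  1.382  -0.6126  1.6717  0.7256] tcp [0.5386 0.344  0.2969] z [-0.0008 -0.709  -0.7052] y [ 1.      0.0044 -0.0055] g [0.5385 0.2341 0.1876] w 0.05525849178512197 f 84.5709784018618 [ 0.3284  0.0585 -3.5558]
```

Call:
carry_out:
  linear:
    - [0.012, 0.03, -0.07]
    - [0.012, 0.03, -0.07]
    - [0, 0, -0.07]
    - [0, 0, -0.05]
    - [0, 0, -0.03]
    - [0, 0, -0.02]
    - [0, 0, 0]
  angular:
    - [0, 0, 0]
    - [0, 0, 0]
    - [0, 0, 0]
    - [0, 0, 0]
    - [0, 0, 0]
    - [0, 0, 0]
    - [0, 0, 0]
  hand: [0, 0, 0, 0, 0, 0, 0]

```text
clock: 24.07
position: [0.5517, 0.3705, 0.1433]
ee_rot: [0.269, 0.653, 0.654, -0.272]
contact_force: [0.2, -0.5, -2.3]
width: 0.055
gripper_force: 84.6
```

```bash
python3 st.py
```

```text
q [ 0.6485  0.7879  1.4314 -0.5989  1.4853  0.8774] tcp [0.5517 0.3705 0.1433] z [-0.0027 -0.7068 -0.7074] y [ 1.     -0.0006 -0.0032] g [0.5513 0.261  0.0336] w 0.055045299000263184 f 84.62940754427109 [ 0.1863 -0.487  -2.2833]
```

Call:
carry_out:
  linear:
    - [0, 0, -0.004]
    - [0, 0, -0.003]
    - [0, 0, 0]
    - [0, 0, 0]
    - [0, 0, 0]
    - [0, 0, 0]
    - [0, 0, 0]
  angular:
    - [0, 0, 0]
    - [0, 0, 0]
    - [0, 0, 0]
    - [0, 0, 0]
    - [0, 0, 0]
    - [0, 0, 0]
    - [0, 0, 0]
  hand: [0, 0, 0.88, 0.88, 0.88, 0.88, 0.88]

```text
clock: 24.65
position: [0.5524, 0.3713, 0.1424]
ee_rot: [0.27, 0.654, 0.653, -0.27]
contact_force: [0.5, -0.1, 0.4]
width: 0.075
gripper_force: 0.0
```

Call:
carry_out:
  linear:
    - [0, 0.032, 0.032]
    - [0, 0.032, 0.032]
    - [0, 0.032, 0.032]
    - [0, 0.032, 0.032]
    - [0, 0, 0.065]
    - [0, 0, 0.065]
    - [0, 0, 0.065]
    - [0, 0, 0]
  angular:
    - [0, 0, 0]
    - [0, 0, 0]
    - [0, 0, 0]
    - [0, 0, 0]
    - [0, 0, 0]
    - [0, 0, 0]
    - [0, 0, 0]
    - [0, 0, 0]
  hand: [0.88, 0.88, 0.88, 0.88, 0.88, 0.88, 0.88, 0.88]

```text
clock: 25.32
position: [0.5529, 0.4357, 0.3112]
ee_rot: [0.272, 0.656, 0.653, -0.265]
contact_force: [0.4, -0.5, 0.5]
width: 0.0754
gripper_force: 0.0
```

Call:
carry_out:
  linear:
    - [0, -0.0345, 0]
    - [0, -0.0345, 0]
    - [0, -0.0345, 0]
    - [0, -0.0345, 0]
    - [0, -0.0345, 0]
    - [0, -0.0345, 0]
    - [0, -0.0345, 0]
    - [0, -0.0345, 0]
  angular:
    - [0.98, 0, 0]
    - [0.98, 0, 0]
    - [0.98, 0, 0]
    - [0.98, 0, 0]
    - [0.98, 0, 0]
    - [0.98, 0, 0]
    - [0.98, 0, 0]
    - [0.98, 0, 0]
  hand: [0.88, 0.88, 0.88, 0.88, 0.88, 0.88, 0.88, 0.88]

```text
clock: 25.98
position: [0.5519, 0.2964, 0.3036]
ee_rot: [0.055, 0.705, 0.705, -0.054]
contact_force: [-0.1, -0.2, -0.7]
width: 0.0752
gripper_force: 0.0
```

Call:
carry_out:
  linear:
    - [0, -0.0345, 0]
    - [0, -0.0345, 0]
    - [0, -0.0345, 0]
    - [0, -0.0345, 0]
    - [0, -0.0345, 0]
    - [0, -0.0345, 0]
    - [0, -0.0345, 0]
    - [0, -0.0345, 0]
  angular:
    - [0.98, 0, 0]
    - [0.98, 0, 0]
    - [0.98, 0, 0]
    - [0.98, 0, 0]
    - [0.98, 0, 0]
    - [0.98, 0, 0]
    - [0.98, 0, 0]
    - [0.98, 0, 0]
  hand: [0.88, 0.88, 0.88, 0.88, 0.88, 0.88, 0.88, 0.88]

```text
clock: 26.65
position: [0.5519, 0.1583, 0.3036]
ee_rot: [-0.166, 0.687, 0.687, 0.166]
contact_force: [-1.0, 0.4, -0.6]
width: 0.0754
gripper_force: 0.0
```

Call:
carry_out:
  linear:
    - [0, -0.0345, 0]
    - [0, -0.0345, 0]
    - [0, -0.0345, 0]
    - [0, -0.0345, 0]
    - [0, 0, 0]
    - [0, 0, 0]
  angular:
    - [0.98, 0, 0]
    - [0.98, 0, 0]
    - [0.98, 0, 0]
    - [0.98, 0, 0]
    - [0, 0, 0]
    - [0, 0, 0]
  hand: [0.88, 0.88, 0.88, 0.88, 0.88, 0.88]

```text
clock: 27.15
position: [0.5523, 0.0891, 0.3028]
ee_rot: [-0.27, 0.655, 0.653, 0.27]
contact_force: [0.5, 0.5, -0.6]
width: 0.075
gripper_force: 0.0
```

```bash
python3 st.py; python3 - <<'E'
from h import *
s=manip.get_state()
a=manip.get_image('wrist')
# reddish copper blob extents
hsv=cv2.cvtColor(a,cv2.COLOR_RGB2HSV)
m=((hsv[:,:,0]<14)&(hsv[:,:,1]>90)&(hsv[:,:,2]>60)).astype(np.uint8)
m[330:]=0
n,l,stt,c=cv2.connectedComponentsWithStats(m)
for i in range(1,n):
    if stt[i,4]>300: print(stt[i],c[i])
cv2.imwrite('pics/w5.png',a[:,:,::-1])
for X in [(.5517,.2235,.032),(.5517,.2235,.060),(.5517,.2985,.06)]:print(proj('wrist',X,s))
E
```

```text
q [-0.2082  0.3785  1.7797  0.7999  1.2951 -0.5592] tcp [0.5523 0.0891 0.3028] z [ 0.0008  0.7053 -0.7089] y [ 1.     -0.0026 -0.0015] g [0.5525 0.1984 0.1929] w 0.07497628430873886 f 0.0 [ 0.5338  0.4692 -0.5675]
[ 248  216   65   77 4358] [279.73565856 253.95112437]
[279.03864207 308.75765645]
[278.944557   301.32195253]
[278.86123142 218.07642481]
```

Call:
carry_out:
  linear:
    - [0, 0, -0.048]
    - [0, 0, -0.048]
    - [0, 0, -0.048]
    - [0, 0, -0.048]
    - [0, 0.031, -0.032]
    - [0, 0.031, -0.032]
    - [0, 0.031, -0.032]
    - [0, 0.031, -0.034]
  angular:
    - [0, 0, 0]
    - [0, 0, 0]
    - [0, 0, 0]
    - [0, 0, 0]
    - [0, 0, 0]
    - [0, 0, 0]
    - [0, 0, 0]
    - [0, 0, 0]
  hand: [0.88, 0.88, 0.88, 0.88, 0.88, 0.88, 0.88, 0.88]

```text
clock: 27.87
position: [0.5521, 0.1544, 0.1421]
ee_rot: [-0.27, 0.653, 0.655, 0.27]
contact_force: [-0.2, 0.5, 0.1]
width: 0.0751
gripper_force: 0.0
```

Call:
carry_out:
  linear:
    - [0, 0, 0]
    - [0, 0, 0]
    - [0, 0, 0]
    - [0, 0, 0]
    - [0, 0, 0]
    - [0, 0, 0]
    - [0, 0, 0]
    - [0, 0, 0]
  angular:
    - [0, 0, 0]
    - [0, 0, 0]
    - [0, 0, 0]
    - [0, 0, 0]
    - [0, 0, 0]
    - [0, 0, 0]
    - [0, 0, 0]
    - [0, 0, 0]
  hand: [0.88, 0, 0, 0, 0, 0, 0, 0]

```text
clock: 28.53
position: [0.5527, 0.1517, 0.143]
ee_rot: [-0.27, 0.654, 0.653, 0.271]
contact_force: [-0.1, -2.2, 4.2]
width: 0.0547
gripper_force: 84.9
```

```bash
python3 st.py
```

```text
q [-0.0956  0.5984  1.9284  0.9896  1.     -0.8215] tcp [0.5527 0.1517 0.143 ] z [ 0.0018  0.7064 -0.7078] y [ 1.     -0.0011  0.0014] g [0.553  0.2612 0.0333] w 0.05474259332027128 f 84.86541084486817 [-0.1499 -2.2223  4.1809]
```

Call:
carry_out:
  linear:
    - [0, 0, 0.05]
    - [0, 0, 0.08]
    - [0, 0, 0.08]
    - [0, 0, 0.08]
    - [0, 0.023, 0.02]
    - [0, 0.023, 0]
    - [0, 0.023, 0]
    - [0, 0.023, 0]
  angular:
    - [0, 0, 0]
    - [0, 0, 0]
    - [0, 0, 0]
    - [0, 0, 0]
    - [-0.98, 0, 0]
    - [-0.98, 0, 0]
    - [-0.98, 0, 0]
    - [-0.98, 0, 0]
  hand: [0, 0, 0, 0, 0, 0, 0, 0]

```text
clock: 29.2
position: [0.5518, 0.1979, 0.2975]
ee_rot: [-0.163, 0.688, 0.688, 0.163]
contact_force: [-0.1, 0.5, -3.4]
width: 0.0546
gripper_force: 85.1
```

Call:
carry_out:
  linear:
    - [0, 0.023, 0]
    - [0, 0.023, 0]
    - [0, 0.023, 0]
    - [0, 0.023, 0]
    - [0, 0.023, 0]
    - [0, 0.023, 0]
    - [0, 0.023, 0]
    - [0, 0.023, 0]
  angular:
    - [-0.98, 0, 0]
    - [-0.98, 0, 0]
    - [-0.98, 0, 0]
    - [-0.98, 0, 0]
    - [-0.98, 0, 0]
    - [-0.98, 0, 0]
    - [-0.98, 0, 0]
    - [-0.98, 0, 0]
  hand: [0, 0, 0, 0, 0, 0, 0, 0]

```text
clock: 29.87
position: [0.5518, 0.2905, 0.2968]
ee_rot: [0.057, 0.705, 0.704, -0.057]
contact_force: [-0.6, 0.5, -2.2]
width: 0.0547
gripper_force: 85.1
```

Call:
carry_out:
  linear:
    - [0, 0.023, 0]
    - [0, 0.023, 0]
    - [0, 0.023, 0]
    - [0, 0.023, 0]
    - [0, 0.023, 0]
    - [0, 0.023, 0]
    - [0, 0.023, 0]
    - [0, 0.023, 0]
  angular:
    - [-0.98, 0, 0]
    - [-0.98, 0, 0]
    - [-0.98, 0, 0]
    - [-0.98, 0, 0]
    - [-0.98, 0, 0]
    - [-0.98, 0, 0]
    - [-0.98, 0, 0]
    - [-0.98, 0, 0]
  hand: [0, 0, 0, 0, 0, 0, 0, 0]

```text
clock: 30.53
position: [0.552, 0.3828, 0.2965]
ee_rot: [0.271, 0.653, 0.653, -0.271]
contact_force: [0.4, -0.6, -3.1]
width: 0.0546
gripper_force: 85.1
```

Call:
carry_out:
  linear:
    - [0, 0, -0.05]
    - [0, 0, -0.07]
    - [0, 0, -0.07]
    - [0, 0, -0.05]
    - [0, 0, -0.03]
    - [0, 0, -0.01]
    - [0, 0, 0]
  angular:
    - [0, 0, 0]
    - [0, 0, 0]
    - [0, 0, 0]
    - [0, 0, 0]
    - [0, 0, 0]
    - [0, 0, 0]
    - [0, 0, 0]
  hand: [0, 0, 0, 0, 0, 0, 0]

```text
clock: 31.12
position: [0.5522, 0.3819, 0.1559]
ee_rot: [0.27, 0.653, 0.653, -0.271]
contact_force: [-0.2, -0.0, -2.2]
width: 0.0551
gripper_force: 85.4
```

```bash
python3 st.py
```

```text
q [ 0.6604  0.783   1.402  -0.5921  1.5188  0.867 ] tcp [0.5522 0.3819 0.1559] z [-0.0017 -0.7071 -0.7071] y [ 1.     -0.0005 -0.0019] g [0.5519 0.2723 0.0463] w 0.055076318799132856 f 85.36217369153746 [-0.1644 -0.0377 -2.2084]
```

Call:
carry_out:
  linear:
    - [0, 0, -0.006]
    - [0, 0, -0.005]
    - [0, 0, 0]
  angular:
    - [0, 0, 0]
    - [0, 0, 0]
    - [0, 0, 0]
  hand: [0, 0, 0]

```text
clock: 31.37
position: [0.5527, 0.3825, 0.1533]
ee_rot: [0.271, 0.654, 0.653, -0.269]
contact_force: [0.9, 0.3, -1.8]
width: 0.0548
gripper_force: 85.5
```

```bash
python3 st.py
```

```text
q [ 0.6608  0.7855  1.4032 -0.593   1.5114  0.8723] tcp [0.5527 0.3825 0.1533] z [ 0.002  -0.705  -0.7092] y [ 1.     -0.      0.0028] g [0.5531 0.2733 0.0434] w 0.05475999491331528 f 85.54430965534266 [ 0.9328  0.301  -1.8377]
```

Call:
carry_out:
  linear:
    - [0, 0, -0.004]
    - [0, 0, 0]
    - [0, 0, 0]
    - [0, 0, 0]
    - [0, 0, 0]
    - [0, 0, 0]
    - [0, 0, 0]
  angular:
    - [0, 0, 0]
    - [0, 0, 0]
    - [0, 0, 0]
    - [0, 0, 0]
    - [0, 0, 0]
    - [0, 0, 0]
    - [0, 0, 0]
  hand: [0, 0, 0.86, 0.86, 0.86, 0.86, 0.86]

```text
clock: 31.95
position: [0.5523, 0.382, 0.1497]
ee_rot: [0.27, 0.654, 0.653, -0.27]
contact_force: [0.9, 0.2, 0.1]
width: 0.0736
gripper_force: 0.0
```

Call:
carry_out:
  linear:
    - [0, 0.032, 0.032]
    - [0, 0.032, 0.032]
    - [0, 0.032, 0.032]
    - [0, 0.032, 0.032]
    - [0, 0, 0.065]
    - [0, 0, 0.065]
    - [0, 0, 0.065]
    - [0, 0, 0]
  angular:
    - [0, 0, 0]
    - [0, 0, 0]
    - [0, 0, 0]
    - [0, 0, 0]
    - [0, 0, 0]
    - [0, 0, 0]
    - [0, 0, 0]
    - [0, 0, 0]
  hand: [0.86, 0.86, 0.86, 0.86, 0.86, 0.86, 0.86, 0.86]

```text
clock: 32.62
position: [0.553, 0.4465, 0.3189]
ee_rot: [0.272, 0.656, 0.652, -0.265]
contact_force: [0.5, 0.7, 0.4]
width: 0.0735
gripper_force: 0.0
```

Call:
carry_out:
  linear:
    - [0.01, -0.077, 0]
    - [0.01, -0.077, 0]
    - [0.01, -0.077, 0]
    - [0.01, -0.077, 0]
    - [0.01, -0.077, 0]
    - [0.01, -0.077, 0]
    - [0.01, -0.077, 0]
    - [0.01, -0.077, 0]
  angular:
    - [0.98, 0, 0]
    - [0.98, 0, 0]
    - [0.98, 0, 0]
    - [0.98, 0, 0]
    - [0.98, 0, 0]
    - [0.98, 0, 0]
    - [0.98, 0, 0]
    - [0.98, 0, 0]
  hand: [0.84, 0.84, 0.84, 0.84, 0.84, 0.84, 0.84, 0.84]

```text
clock: 33.28
position: [0.5918, 0.1364, 0.3114]
ee_rot: [0.055, 0.705, 0.705, -0.054]
contact_force: [-0.2, -0.4, -0.5]
width: 0.0716
gripper_force: 0.0
```

Call:
carry_out:
  linear:
    - [0.01, -0.077, 0]
    - [0.01, -0.077, 0]
    - [0.01, -0.077, 0]
    - [0.01, -0.077, 0]
    - [0.01, -0.077, 0]
    - [0.01, -0.077, 0]
    - [0.01, -0.077, 0]
    - [0.01, -0.077, 0]
  angular:
    - [0.98, 0, 0]
    - [0.98, 0, 0]
    - [0.98, 0, 0]
    - [0.98, 0, 0]
    - [0.98, 0, 0]
    - [0.98, 0, 0]
    - [0.98, 0, 0]
    - [0.98, 0, 0]
  hand: [0.84, 0.84, 0.84, 0.84, 0.84, 0.84, 0.84, 0.84]

```text
clock: 33.95
position: [0.6318, -0.172, 0.3113]
ee_rot: [-0.166, 0.688, 0.687, 0.166]
contact_force: [0.8, 0.1, -0.2]
width: 0.072
gripper_force: 0.0
```

Call:
carry_out:
  linear:
    - [0.01, -0.077, 0]
    - [0.01, -0.077, 0]
    - [0.01, -0.077, 0]
    - [0.01, -0.077, 0]
    - [0, 0, 0]
    - [0, 0, 0]
  angular:
    - [0.98, 0, 0]
    - [0.98, 0, 0]
    - [0.98, 0, 0]
    - [0.98, 0, 0]
    - [0, 0, 0.85]
    - [0, 0, 0]
  hand: [0.84, 0.84, 0.84, 0.84, 0.84, 0.84]

```text
clock: 34.45
position: [0.6519, -0.3274, 0.3085]
ee_rot: [-0.28, 0.632, 0.674, 0.261]
contact_force: [0.4, 0.3, -1.0]
width: 0.0718
gripper_force: 0.0
```

```bash
python3 st.py; python3 - <<'E'
from h import *
s=manip.get_state()
a=manip.get_image('wrist')[:,:,::-1]; b=manip.get_image('scene')[:,:,::-1][130:340,150:370]
cv2.imwrite('pics/p4.png',np.hstack([a[:,160:],np.vstack([cv2.resize(b,(400,382),interpolation=2),np.zeros((38,400,3),np.uint8)])]))
for c in [(.643,-.158)]:print(proj('wrist',(*c,.079),s))
E
```

```text
q [-0.6962  0.7154  1.1201  0.5619  1.8621 -0.7524] tcp [ 0.6519 -0.3274  0.3085] z [-0.0481  0.7053 -0.7073] y [ 0.9979  0.0652 -0.0028] g [ 0.6445 -0.2181  0.1989] w 0.0718316867306863 f 0.0 [ 0.4458  0.3419 -1.0429]
[283.09159234 254.97740551]
```

View pics/p4.png

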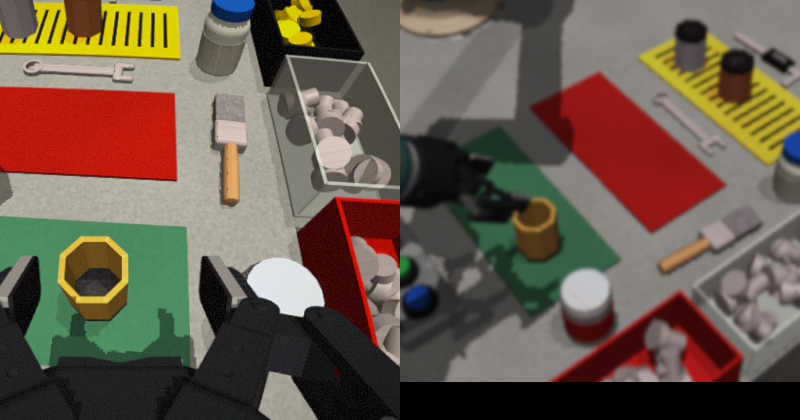

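Brass was knocked: its rim is at about (254,270), where (283,255) was predicted, and it still stands upright. Silver and copper stand mouth down on the drain board. Now to measure the new brass position.

```bash
python3 - <<'E'
from h import *
from scipy.optimize import minimize
import math
s=manip.get_state()
a=manip.get_image('wrist');cv2.imwrite('pics/w6.png',a[:,:,::-1])
hsv=cv2.cvtColor(a,cv2.COLOR_RGB2HSV)
m=((hsv[:,:,0]>14)&(hsv[:,:,0]<32)&(hsv[:,:,1]>110)&(hsv[:,:,2]>150)).astype(np.uint8)
m[:220]=0;m[:,:190]=0;m[330:]=0
n,l,t,c=cv2.connectedComponentsWithStats(m)
i=1+np.argmax(t[1:,4]);print(t[i],c[i])
ys,xs=np.where(l==i);h=cv2.convexHull(np.c_[xs,ys].astype(np.int32))[:,0]
P=np.array([plane(ray('wrist',x,y,s),.079)[:2] for x,y in h])
# dense hull points via polygon resample
Q=np.vstack([P[k]+(P[(k+1)%len(P)]-P[k])*u for k in range(len(P)) for u in np.linspace(0,1,6)[:-1]])
def cost(v):
    d=Q-v[:2];ang=v[2]+np.arange(8)*math.pi/4
    return np.sum(((d@np.array([np.cos(ang),np.sin(ang)])).max(1)-.028)**2)
best=min((minimize(cost,[*Q.mean(0),y0],method='Nelder-Mead',options=dict(xatol=1e-5,fatol=1e-12,maxiter=2000)) for y0 in np.linspace(-.39,.39,5)),key=lambda r:r.fun)
print(best.x[:2],math.degrees(best.x[2]),np.sqrt(best.fun/len(Q)))
S=manip.get_image('side');S2=manip.get_image('scene')
for nm,im in(('side',S),('scene',S2)):
    print(nm,proj(nm,[*best.x[:2],.079]))
E
```

```text
[ 216  241   71   68 1324] [251.82401813 275.83912387]
[ 0.61954482 -0.17070248] 3.8702778784992162 0.00030811407542417283
side [286.80090404 168.99125178]
scene [222.58078844 247.63704406]
```

Call:
carry_out:
  linear:
    - [-0.01, -0.007, -0.046]
    - [-0.01, -0.007, -0.046]
    - [-0.01, -0.007, -0.046]
    - [-0.01, -0.007, -0.046]
    - [0, 0, 0]
  angular:
    - [0, 0, 0]
    - [0, 0, 0]
    - [0, 0, 0]
    - [0, 0, 0]
    - [0, 0, 0]
  hand: [0.84, 0.84, 0.84, 0.84, 0.84]

```text
clock: 35.12
position: [0.6307, -0.3363, 0.2154]
ee_rot: [-0.282, 0.631, 0.674, 0.259]
contact_force: [-0.9, 0.2, 0.2]
width: 0.0719
gripper_force: 0.0
```

Call:
carry_out:
  linear:
    - [-0.002, 0.031, -0.032]
    - [-0.002, 0.031, -0.032]
    - [-0.002, 0.031, -0.032]
    - [-0.002, 0.031, -0.032]
    - [0, 0, 0]
  angular:
    - [0, 0, 0]
    - [0, 0, 0]
    - [0, 0, 0]
    - [0, 0, 0]
    - [0, 0, 0]
  hand: [0.84, 0.84, 0.84, 0.84, 0.84]

```text
clock: 35.53
position: [0.6278, -0.2715, 0.1545]
ee_rot: [-0.282, 0.63, 0.675, 0.26]
contact_force: [-0.0, 0.3, -0.3]
width: 0.0719
gripper_force: 0.0
```

```bash
python3 st.py
```

```text
q [-0.6593  0.7847  1.4037  0.5543  1.5495 -0.9153] tcp [ 0.6278 -0.2715  0.1545] z [-0.053   0.7069 -0.7054] y [ 0.9975  0.071  -0.0038] g [ 0.6196 -0.162   0.0452] w 0.07189604565483694 f 0.0 [-0.0388  0.2784 -0.26  ]
```

Nudging back 5 mm and down 3 mm, then closing.

Call:
carry_out:
  linear:
    - [0, -0.01, -0.006]
    - [0, 0, 0]
    - [0, 0, 0]
    - [0, 0, 0]
    - [0, 0, 0]
    - [0, 0, 0]
    - [0, 0, 0]
    - [0, 0, 0]
  angular:
    - [0, 0, 0]
    - [0, 0, 0]
    - [0, 0, 0]
    - [0, 0, 0]
    - [0, 0, 0]
    - [0, 0, 0]
    - [0, 0, 0]
    - [0, 0, 0]
  hand: [0.84, 0.84, 0, 0, 0, 0, 0, 0]

```text
clock: 36.2
position: [0.6285, -0.2824, 0.1541]
ee_rot: [-0.278, 0.631, 0.675, 0.261]
contact_force: [-0.9, -4.8, 6.5]
width: 0.0549
gripper_force: 85.3
```

```bash
python3 st.py
```

```text
q [-0.6705  0.7899  1.3896  0.5505  1.5528 -0.9197] tcp [ 0.6285 -0.2824  0.1541] z [-0.0452  0.7034 -0.7094] y [0.9978 0.0666 0.0025] g [ 0.6215 -0.1733  0.0442] w 0.054910756916818494 f 85.25515999848722 [-0.9208 -4.8468  6.5014]
```

Call:
carry_out:
  linear:
    - [0, 0, 0.05]
    - [0, 0, 0.08]
    - [-0.015, 0, 0.08]
    - [0, 0, 0.08]
    - [0.004, 0.066, 0]
    - [0.004, 0.066, 0]
    - [0.004, 0.066, 0]
    - [0.004, 0.066, 0]
  angular:
    - [0, 0, 0]
    - [0, 0, 0]
    - [0, 0, -0.85]
    - [0, 0, 0]
    - [-0.98, 0, 0]
    - [-0.98, 0, 0]
    - [-0.98, 0, 0]
    - [-0.98, 0, 0]
  hand: [0, 0, 0, 0, 0, 0, 0, 0]

```text
clock: 36.87
position: [0.6284, -0.1485, 0.2975]
ee_rot: [-0.163, 0.689, 0.687, 0.164]
contact_force: [0.2, 1.9, -2.1]
width: 0.0549
gripper_force: 85.2
```

Call:
carry_out:
  linear:
    - [0.004, 0.066, 0]
    - [0.004, 0.066, 0]
    - [0.004, 0.066, 0]
    - [0.004, 0.066, 0]
    - [0.004, 0.066, 0]
    - [0.004, 0.066, 0]
    - [0.004, 0.066, 0]
    - [0.004, 0.066, 0]
  angular:
    - [-0.98, 0, 0]
    - [-0.98, 0, 0]
    - [-0.98, 0, 0]
    - [-0.98, 0, 0]
    - [-0.98, 0, 0]
    - [-0.98, 0, 0]
    - [-0.98, 0, 0]
    - [-0.98, 0, 0]
  hand: [0, 0, 0, 0, 0, 0, 0, 0]

```text
clock: 37.53
position: [0.6444, 0.1166, 0.2974]
ee_rot: [0.057, 0.705, 0.704, -0.056]
contact_force: [0.3, 0.0, -3.2]
width: 0.0547
gripper_force: 85.1
```

Call:
carry_out:
  linear:
    - [0.004, 0.066, 0]
    - [0.004, 0.066, 0]
    - [0.004, 0.066, 0]
    - [0.004, 0.066, 0]
    - [0.004, 0.066, 0]
    - [0.004, 0.066, 0]
    - [0.004, 0.066, 0]
    - [0.004, 0.066, 0]
  angular:
    - [-0.98, 0, 0]
    - [-0.98, 0, 0]
    - [-0.98, 0, 0]
    - [-0.98, 0, 0]
    - [-0.98, 0, 0]
    - [-0.98, 0, 0]
    - [-0.98, 0, 0]
    - [-0.98, 0, 0]
  hand: [0, 0, 0, 0, 0, 0, 0, 0]

```text
clock: 38.2
position: [0.6605, 0.381, 0.2969]
ee_rot: [0.271, 0.653, 0.653, -0.271]
contact_force: [1.2, -0.8, -2.4]
width: 0.0547
gripper_force: 85.2
```

Call:
carry_out:
  linear:
    - [0, 0, 0]
    - [0, 0, 0]
  angular:
    - [0, 0, 0]
    - [0, 0, 0]
  hand: [0, 0]

```text
clock: 38.37
position: [0.6603, 0.3821, 0.2942]
ee_rot: [0.269, 0.652, 0.655, -0.27]
contact_force: [0.7, -1.1, -2.1]
width: 0.0548
gripper_force: 85.4
```

```bash
python3 st.py
```

```text
q [ 0.5814  0.7745  1.0324 -0.6474  1.7832  0.5853] tcp [0.6603 0.3821 0.2942] z [ 0.0001 -0.7054 -0.7088] y [ 1.      0.003  -0.0029] g [0.6603 0.2728 0.1844] w 0.05484124101491494 f 85.36983035795856 [ 0.6659 -1.0633 -2.0804]
```

Call:
carry_out:
  linear:
    - [-0.004, -0.008, -0.07]
    - [0, -0.006, -0.07]
    - [0, 0, -0.07]
    - [0, 0, -0.05]
    - [0, 0, -0.03]
    - [0, 0, -0.004]
    - [0, 0, 0]
  angular:
    - [0, 0, 0]
    - [0, 0, 0]
    - [0, 0, 0]
    - [0, 0, 0]
    - [0, 0, 0]
    - [0, 0, 0]
    - [0, 0, 0]
  hand: [0, 0, 0, 0, 0, 0, 0]

```text
clock: 38.95
position: [0.6592, 0.3711, 0.1502]
ee_rot: [0.27, 0.654, 0.653, -0.271]
contact_force: [0.4, -0.1, -2.3]
width: 0.0548
gripper_force: 85.3
```

```bash
python3 st.py
```

```text
q [ 0.5711  0.881   1.1817 -0.6357  1.5742  0.7361] tcp [0.6592 0.3711 0.1502] z [-0.0013 -0.7066 -0.7077] y [ 1.     -0.0014 -0.0005] g [0.659  0.2616 0.0405] w 0.05476036575008139 f 85.30589046422392 [ 0.3665 -0.0592 -2.3298]
```

Call:
carry_out:
  linear:
    - [0, 0, -0.004]
    - [0, 0, -0.004]
    - [0, 0, 0]
    - [0, 0, 0]
  angular:
    - [0, 0, 0]
    - [0, 0, 0]
    - [0, 0, 0]
    - [0, 0, 0]
  hand: [0, 0, 0, 0]

```text
clock: 39.28
position: [0.659, 0.3724, 0.1477]
ee_rot: [0.27, 0.654, 0.653, -0.269]
contact_force: [-0.6, 0.3, -1.9]
width: 0.055
gripper_force: 85.3
```

```bash
python3 st.py
```

```text
q [ 0.5726  0.8833  1.1827 -0.6355  1.569   0.74  ] tcp [0.659  0.3724 0.1477] z [ 0.0015 -0.7053 -0.7089] y [ 1.     -0.      0.0021] g [0.6592 0.2631 0.0378] w 0.05495965979902958 f 85.3091034188401 [-0.5895  0.2556 -1.8834]
```

Call:
carry_out:
  linear:
    - [0, 0, -0.005]
    - [0, 0, -0.002]
    - [0, 0, 0]
    - [0, 0, 0]
    - [0, 0, 0]
    - [0, 0, 0]
    - [0, 0, 0]
  angular:
    - [0, 0, 0]
    - [0, 0, 0]
    - [0, 0, 0]
    - [0, 0, 0]
    - [0, 0, 0]
    - [0, 0, 0]
    - [0, 0, 0]
  hand: [0, 0, 0.86, 0.86, 0.86, 0.86, 0.86]

```text
clock: 39.87
position: [0.6588, 0.3721, 0.1426]
ee_rot: [0.27, 0.653, 0.653, -0.27]
contact_force: [-0.0, -0.1, -0.4]
width: 0.0736
gripper_force: 0.0
```

Call:
carry_out:
  linear:
    - [0, 0.032, 0.032]
    - [0, 0.032, 0.032]
    - [0, 0.032, 0.032]
    - [0, 0.032, 0.032]
    - [0, 0, 0.065]
    - [0, 0, 0.065]
    - [0, 0, 0.065]
    - [0, 0, 0]
  angular:
    - [0, 0, 0]
    - [0, 0, 0]
    - [0, 0, 0]
    - [0, 0, 0]
    - [0, 0, 0]
    - [0, 0, 0]
    - [0, 0, 0]
    - [0, 0, 0]
  hand: [0.86, 0.86, 0.86, 0.86, 0.86, 0.86, 0.86, 0.86]

```text
clock: 40.53
position: [0.6594, 0.4364, 0.313]
ee_rot: [0.273, 0.656, 0.652, -0.265]
contact_force: [0.4, -0.6, 1.4]
width: 0.0736
gripper_force: 0.0
```

Call:
carry_out:
  linear:
    - [0, -0.0345, 0]
    - [0, -0.0345, 0]
    - [0, -0.0345, 0]
    - [0, -0.0345, 0]
    - [0, -0.0345, 0]
    - [0, -0.0345, 0]
    - [0, -0.0345, 0]
    - [0, -0.0345, 0]
  angular:
    - [0.98, 0, 0]
    - [0.98, 0, 0]
    - [0.98, 0, 0]
    - [0.98, 0, 0]
    - [0.98, 0, 0]
    - [0.98, 0, 0]
    - [0.98, 0, 0]
    - [0.98, 0, 0]
  hand: [0.86, 0.86, 0.86, 0.86, 0.86, 0.86, 0.86, 0.86]

```text
clock: 41.2
position: [0.6585, 0.2973, 0.3043]
ee_rot: [0.054, 0.705, 0.705, -0.054]
contact_force: [-0.1, -0.0, 0.1]
width: 0.0739
gripper_force: 0.0
```

Call:
carry_out:
  linear:
    - [0, -0.0345, 0]
    - [0, -0.0345, 0]
    - [0, -0.0345, 0]
    - [0, -0.0345, 0]
    - [0, -0.0345, 0]
    - [0, -0.0345, 0]
    - [0, -0.0345, 0]
    - [0, -0.0345, 0]
  angular:
    - [0.98, 0, 0]
    - [0.98, 0, 0]
    - [0.98, 0, 0]
    - [0.98, 0, 0]
    - [0.98, 0, 0]
    - [0.98, 0, 0]
    - [0.98, 0, 0]
    - [0.98, 0, 0]
  hand: [0.86, 0.86, 0.86, 0.86, 0.86, 0.86, 0.86, 0.86]

```text
clock: 41.87
position: [0.6585, 0.1591, 0.3044]
ee_rot: [-0.166, 0.687, 0.687, 0.166]
contact_force: [0.4, -0.1, -0.5]
width: 0.0733
gripper_force: 0.0
```

Call:
carry_out:
  linear:
    - [0, -0.0345, 0]
    - [0, -0.0345, 0]
    - [0, -0.0345, 0]
    - [0, -0.0345, 0]
    - [0, 0, 0]
    - [0, 0, 0]
  angular:
    - [0.98, 0, 0]
    - [0.98, 0, 0]
    - [0.98, 0, 0]
    - [0.98, 0, 0]
    - [0, 0, 0]
    - [0, 0, 0]
  hand: [0.86, 0.86, 0.86, 0.86, 0.86, 0.86]

```text
clock: 42.37
position: [0.6589, 0.0898, 0.3035]
ee_rot: [-0.27, 0.655, 0.653, 0.269]
contact_force: [0.4, -0.2, -0.4]
width: 0.0734
gripper_force: 0.0
```

```bash
python3 st.py; python3 - <<'E'
from h import *
s=manip.get_state()
a=manip.get_image('wrist')
hsv=cv2.cvtColor(a,cv2.COLOR_RGB2HSV)
m=((hsv[:,:,0]>10)&(hsv[:,:,0]<25)&(hsv[:,:,1]>80)&(hsv[:,:,2]>50)).astype(np.uint8)
m[340:]=0
n,l,stt,c=cv2.connectedComponentsWithStats(m)
for i in range(1,n):
    if stt[i,4]>500: print(stt[i],c[i])
m=((hsv[:,:,2]<45)).astype(np.uint8);print('dark cols', [ (r,np.where(m[r,230:330])[0][[0,-1]]+230) for r in (285,290,295,300,305,310) if m[r,230:330].any()])
cv2.imwrite('pics/w7.png',a[:,:,::-1])
for X in [(.6592,.226,.032),(.6592,.226,.060),(.6592,.301,.06)]:print(proj('wrist',X,s))
E
```

```text
q [-0.1733  0.514   1.5312  0.7915  1.3527 -0.4539] tcp [0.6589 0.0898 0.3035] z [ 0.0006  0.705  -0.7092] y [ 1.     -0.0027 -0.0018] g [0.659  0.1991 0.1936] w 0.07341084082947699 f 0.0 [ 0.3516 -0.2206 -0.4052]
[ 248  219   65   79 4431] [279.68426992 257.74136764]
[ 482  219   78   64 1193] [511.93210394 252.97988265]
[  0 284  25  52 784] [  8.71173469 310.35331633]
dark cols [(285, array([244, 247])), (290, array([244, 247])), (295, array([244, 303])), (300, array([244, 311])), (305, array([244, 312])), (310, array([243, 311]))]
[280.22720075 306.82292717]
[280.23363838 299.25648682]
[279.99386406 216.6127811 ]
```

Call:
carry_out:
  linear:
    - [0, 0, -0.048]
    - [0, 0, -0.048]
    - [0, 0, -0.048]
    - [0, 0, -0.048]
    - [0, 0.031, -0.032]
    - [0, 0.031, -0.032]
    - [0, 0.031, -0.032]
    - [0, 0.031, -0.034]
  angular:
    - [0, 0, 0]
    - [0, 0, 0]
    - [0, 0, 0]
    - [0, 0, 0]
    - [0, 0, 0]
    - [0, 0, 0]
    - [0, 0, 0]
    - [0, 0, 0]
  hand: [0.86, 0.86, 0.86, 0.86, 0.86, 0.86, 0.86, 0.86]

```text
clock: 43.08
position: [0.6586, 0.1557, 0.1431]
ee_rot: [-0.27, 0.653, 0.655, 0.27]
contact_force: [0.5, 0.4, 0.1]
width: 0.0735
gripper_force: 0.0
```

Call:
carry_out:
  linear:
    - [0, 0, 0]
    - [0, 0, 0]
    - [0, 0, 0]
    - [0, 0, 0]
    - [0, 0, 0]
    - [0, 0, 0]
    - [0, 0, 0]
    - [0, 0, 0]
  angular:
    - [0, 0, 0]
    - [0, 0, 0]
    - [0, 0, 0]
    - [0, 0, 0]
    - [0, 0, 0]
    - [0, 0, 0]
    - [0, 0, 0]
    - [0, 0, 0]
  hand: [0.86, 0, 0, 0, 0, 0, 0, 0]

```text
clock: 43.75
position: [0.6592, 0.1526, 0.144]
ee_rot: [-0.27, 0.654, 0.653, 0.271]
contact_force: [-0.2, -2.3, 2.2]
width: 0.055
gripper_force: 84.9
```

```bash
python3 st.py
```

```text
q [-0.0788  0.6931  1.6688  0.92    1.0864 -0.6583] tcp [0.6592 0.1526 0.144 ] z [ 0.0017  0.7061 -0.7081] y [ 1.     -0.0011  0.0013] g [0.6595 0.262  0.0342] w 0.05495853335497729 f 84.92407583716385 [-0.2211 -2.2967  2.2352]
```

Call:
carry_out:
  linear:
    - [0, 0, 0.05]
    - [0, 0, 0.08]
    - [0, 0, 0.08]
    - [0, 0, 0.08]
    - [0, 0.0225, 0.02]
    - [0, 0.0225, 0]
    - [0, 0.0225, 0]
    - [0, 0.0225, 0]
  angular:
    - [0, 0, 0]
    - [0, 0, 0]
    - [0, 0, 0]
    - [0, 0, 0]
    - [-0.98, 0, 0]
    - [-0.98, 0, 0]
    - [-0.98, 0, 0]
    - [-0.98, 0, 0]
  hand: [0, 0, 0, 0, 0, 0, 0, 0]

```text
clock: 44.42
position: [0.6583, 0.198, 0.2987]
ee_rot: [-0.163, 0.688, 0.688, 0.163]
contact_force: [-0.8, 0.5, -2.7]
width: 0.0546
gripper_force: 85.0
```

Call:
carry_out:
  linear:
    - [0, 0.0225, 0]
    - [0, 0.0225, 0]
    - [0, 0.0225, 0]
    - [0, 0.0225, 0]
    - [0, 0.0225, 0]
    - [0, 0.0225, 0]
    - [0, 0.0225, 0]
    - [0, 0.0225, 0]
  angular:
    - [-0.98, 0, 0]
    - [-0.98, 0, 0]
    - [-0.98, 0, 0]
    - [-0.98, 0, 0]
    - [-0.98, 0, 0]
    - [-0.98, 0, 0]
    - [-0.98, 0, 0]
    - [-0.98, 0, 0]
  hand: [0, 0, 0, 0, 0, 0, 0, 0]

```text
clock: 45.08
position: [0.6582, 0.2886, 0.2979]
ee_rot: [0.056, 0.705, 0.704, -0.057]
contact_force: [0.6, 0.8, -3.2]
width: 0.0545
gripper_force: 85.0
```

Call:
carry_out:
  linear:
    - [0, 0.0225, 0]
    - [0, 0.0225, 0]
    - [0, 0.0225, 0]
    - [0, 0.0225, 0]
    - [0, 0.0225, 0]
    - [0, 0.0225, 0]
    - [0, 0.0225, 0]
    - [0, 0.0225, 0]
  angular:
    - [-0.98, 0, 0]
    - [-0.98, 0, 0]
    - [-0.98, 0, 0]
    - [-0.98, 0, 0]
    - [-0.98, 0, 0]
    - [-0.98, 0, 0]
    - [-0.98, 0, 0]
    - [-0.98, 0, 0]
  hand: [0, 0, 0, 0, 0, 0, 0, 0]

```text
clock: 45.75
position: [0.6584, 0.3789, 0.2975]
ee_rot: [0.27, 0.653, 0.653, -0.272]
contact_force: [0.2, -1.0, -2.5]
width: 0.055
gripper_force: 85.1
```

Call:
carry_out:
  linear:
    - [0, 0, -0.05]
    - [0, 0, -0.07]
    - [0, 0, -0.07]
    - [0, 0, -0.05]
    - [0, 0, -0.03]
    - [0, 0, -0.01]
    - [0, 0, 0]
  angular:
    - [0, 0, 0]
    - [0, 0, 0]
    - [0, 0, 0]
    - [0, 0, 0]
    - [0, 0, 0]
    - [0, 0, 0]
    - [0, 0, 0]
  hand: [0, 0, 0, 0, 0, 0, 0]

```text
clock: 46.33
position: [0.6586, 0.378, 0.1567]
ee_rot: [0.27, 0.653, 0.653, -0.271]
contact_force: [0.8, -0.3, -2.1]
width: 0.0548
gripper_force: 85.3
```

```bash
python3 st.py
```

```text
q [ 0.5784  0.8799  1.1655 -0.6322  1.5927  0.7291] tcp [0.6586 0.378  0.1567] z [-0.002  -0.7069 -0.7073] y [ 1.     -0.0006 -0.0023] g [0.6583 0.2684 0.0471] w 0.05478927573198219 f 85.30165758973226 [ 0.7906 -0.2722 -2.0719]
```

Call:
carry_out:
  linear:
    - [0, 0, -0.006]
    - [0, 0, -0.006]
    - [0, 0, 0]
    - [0, 0, 0]
  angular:
    - [0, 0, 0]
    - [0, 0, 0]
    - [0, 0, 0]
    - [0, 0, 0]
  hand: [0, 0, 0, 0]

```text
clock: 46.67
position: [0.659, 0.3783, 0.1537]
ee_rot: [0.27, 0.654, 0.653, -0.269]
contact_force: [-0.3, -0.9, -2.6]
width: 0.055
gripper_force: 85.3
```

Call:
carry_out:
  linear:
    - [0, 0, -0.006]
    - [0, 0, 0]
    - [0, 0, 0]
    - [0, 0, 0]
    - [0, 0, 0]
    - [0, 0, 0]
    - [0, 0, 0]
  angular:
    - [0, 0, 0]
    - [0, 0, 0]
    - [0, 0, 0]
    - [0, 0, 0]
    - [0, 0, 0]
    - [0, 0, 0]
    - [0, 0, 0]
  hand: [0, 0, 0.86, 0.86, 0.86, 0.86, 0.86]

```text
clock: 47.25
position: [0.6588, 0.3782, 0.1495]
ee_rot: [0.27, 0.654, 0.653, -0.27]
contact_force: [0.1, -0.0, 0.1]
width: 0.0733
gripper_force: 0.0
```

Call:
carry_out:
  linear:
    - [0, 0.032, 0.032]
    - [0, 0.032, 0.032]
    - [0, 0.032, 0.032]
    - [0, 0.032, 0.032]
    - [0, 0, 0.065]
    - [0, 0, 0.065]
    - [0, 0, 0.065]
    - [0, 0, 0]
  angular:
    - [0, 0, 0]
    - [0, 0, 0]
    - [0, 0, 0]
    - [0, 0, 0]
    - [0, 0, 0]
    - [0, 0, 0]
    - [0, 0, 0]
    - [0, 0, 0]
  hand: [0.86, 0.86, 0.86, 0.86, 0.86, 0.86, 0.86, 0.86]

```text
clock: 47.92
position: [0.6592, 0.4424, 0.3198]
ee_rot: [0.273, 0.656, 0.652, -0.265]
contact_force: [0.3, -0.6, 1.9]
width: 0.073
gripper_force: 0.0
```

Call:
carry_out:
  linear:
    - [-0.004, -0.079, 0]
    - [-0.004, -0.079, 0]
    - [-0.004, -0.079, 0]
    - [-0.004, -0.079, 0]
    - [-0.004, -0.079, 0]
    - [-0.004, -0.079, 0]
    - [-0.004, -0.079, 0]
    - [-0.004, -0.079, 0]
  angular:
    - [0.98, 0, 0]
    - [0.98, 0, 0]
    - [0.98, 0, 0]
    - [0.98, 0, 0]
    - [0.98, 0, 0]
    - [0.98, 0, 0]
    - [0.98, 0, 0]
    - [0.98, 0, 0]
  hand: [0, 0, 0, 0, 0, 0, 0, 0]

```text
clock: 48.58
position: [0.642, 0.1245, 0.3113]
ee_rot: [0.055, 0.705, 0.705, -0.054]
contact_force: [1.2, 0.1, -0.5]
width: 0.0001
gripper_force: 0.0
```

Call:
carry_out:
  linear:
    - [-0.004, -0.079, 0]
    - [-0.004, -0.079, 0]
    - [-0.004, -0.079, 0]
    - [-0.004, -0.079, 0]
    - [-0.004, -0.079, 0]
    - [-0.004, -0.079, 0]
    - [-0.004, -0.079, 0]
    - [-0.004, -0.079, 0]
  angular:
    - [0.98, 0, 0]
    - [0.98, 0, 0]
    - [0, 0, 0]
    - [0, 0, 0]
    - [0, 0, 0]
    - [0, 0, 0]
    - [0, 0, 0]
    - [0, 0, 0]
  hand: [0, 0, 0, 0, 0, 0, 0, 0]

```text
clock: 49.25
position: [0.6261, -0.1917, 0.311]
ee_rot: [0.0, 0.707, 0.707, -0.0]
contact_force: [0.6, 0.7, -0.5]
width: -0.0001
gripper_force: 0.0
```

Call:
carry_out:
  linear:
    - [-0.004, -0.079, 0]
    - [-0.004, -0.079, 0]
    - [-0.004, -0.079, 0]
    - [-0.004, -0.079, 0]
    - [0, 0, 0]
    - [0, 0, 0]
    - [0, 0, 0]
  angular:
    - [0, 0, 0]
    - [0, 0, 0]
    - [0, 0, 0]
    - [0, 0, 0]
    - [0, 0, 0]
    - [0, 0, 0]
    - [0, 0, 0]
  hand: [0, 0, 0, 0, 0, 0, 0]

```text
clock: 49.83
position: [0.6184, -0.3477, 0.3104]
ee_rot: [-0.001, 0.707, 0.707, 0.0]
contact_force: [-0.3, 0.3, 0.2]
width: -0.0002
gripper_force: 0.0
```

```bash
python3 st.py; python3 - <<'E'
from h import *
a=manip.get_image('scene')[:,:,::-1];b=manip.get_image('side')[:,:,::-1]
cv2.imwrite('pics/p5a.png',a);cv2.imwrite('pics/p5b.png',b)
cv2.imwrite('pics/p5.png',np.hstack([cv2.resize(a[120:320,250:400],(400,533),interpolation=2),cv2.resize(b[230:380,200:400],(400,300),interpolation=2).__class__ and np.vstack([cv2.resize(b[240:370,215:375],(400,325),interpolation=2),cv2.resize(b[125:208,260:380],(400,208))])]))
E
```

```text
q [-0.6104  0.5327  1.3268  0.0006  1.2836 -0.6094] tcp [ 0.6184 -0.3477  0.3104] z [-0.0009  0.0013 -1.    ] y [ 1.     -0.0011 -0.0009] g [ 0.6182 -0.3475  0.1554] w -0.0001874828201584739 f 0.0 [-0.2676  0.3392  0.1601]
```

View pics/p5.png

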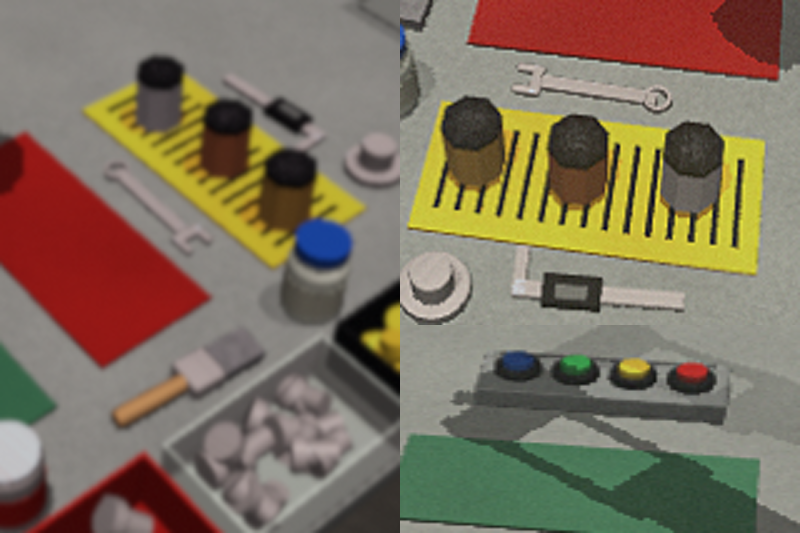

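All three stand mouth down on the drain board, and all the keys are up. Blue is first.

Call:
carry_out:
  linear:
    - [0.002, -0.005, -0.07]
    - [0, 0, -0.06]
    - [0, 0, -0.027]
    - [0, 0, 0]
    - [0, 0, -0.008]
    - [0, 0, -0.008]
    - [0, 0, -0.006]
    - [0, 0, 0]
  angular:
    - [0, 0, 0]
    - [0, 0, 0]
    - [0, 0, 0]
    - [0, 0, 0]
    - [0, 0, 0]
    - [0, 0, 0]
    - [0, 0, 0]
    - [0, 0, 0]
  hand: [0, 0, 0, 0, 0, 0, 0, 0]

```text
clock: 50.6
position: [0.6206, -0.3498, 0.2226]
ee_rot: [0.001, 0.707, 0.707, 0.001]
contact_force: [0.7, 1.4, 3.4]
width: 0.0001
gripper_force: 1.6
```

```bash
python3 st.py
```

```text
q [-0.6113  0.6046  1.4264  0.0014  1.1078 -0.6119] tcp [ 0.6206 -0.3498  0.2226] z [ 0.003  -0.0006 -1.    ] y [ 1.    -0.     0.003] g [ 0.621  -0.3499  0.0676] w 0.00014374517480825598 f 1.6124039702117443 [0.6977 1.3581 3.4109]
```

Call:
carry_out:
  linear:
    - [0, 0, -0.005]
    - [0, 0, -0.004]
    - [0, 0, 0]
  angular:
    - [0, 0, 0]
    - [0, 0, 0]
    - [0, 0, 0]
  hand: [0, 0, 0]

```text
clock: 50.85
position: [0.6205, -0.35, 0.2194]
ee_rot: [0.002, 0.707, 0.707, 0.001]
contact_force: [1.4, 3.5, 10.4]
width: -0.0
gripper_force: 5.4
```

Call:
carry_out:
  linear:
    - [0, 0, -0.004]
    - [0, 0, -0.003]
    - [0, 0, 0]
  angular:
    - [0, 0, 0]
    - [0, 0, 0]
    - [0, 0, 0]
  hand: [0, 0, 0]

```text
clock: 51.1
position: [0.6204, -0.3499, 0.2191]
ee_rot: [0.002, 0.707, 0.707, 0.001]
contact_force: [-3.3, 6.4, 24.0]
width: -0.0001
gripper_force: 11.8
```

Call:
carry_out:
  linear:
    - [0, 0, 0.04]
    - [0, 0, 0.04]
    - [0, 0, 0.01]
    - [-0.077, 0, 0]
    - [-0.077, 0, 0]
    - [-0.078, 0, 0]
    - [0, 0, 0]
    - [0, 0, 0]
  angular:
    - [0, 0, 0]
    - [0, 0, 0]
    - [0, 0, 0]
    - [0, 0, 0]
    - [0, 0, 0]
    - [0, 0, 0]
    - [0, 0, 0]
    - [0, 0, 0]
  hand: [0, 0, 0, 0, 0, 0, 0, 0]

```text
clock: 51.77
position: [0.5015, -0.3502, 0.2575]
ee_rot: [-0.001, 0.708, 0.706, -0.0]
contact_force: [1.2, -0.7, 0.4]
width: -0.0001
gripper_force: 0.0
```

```bash
python3 st.py
```

```text
q [-0.7232  0.4421  1.6359 -0.0006  1.0659 -0.7206] tcp [ 0.5015 -0.3502  0.2575] z [-0.002   0.0011 -1.    ] y [ 1.     -0.0023 -0.0021] g [ 0.5011 -0.35    0.1025] w -5.89300009546086e-05 f 0.0 [ 1.2103 -0.7201  0.3518]
```

Call:
carry_out:
  linear:
    - [0.006, 0, 0]
    - [0, 0, -0.04]
    - [0, 0, -0.022]
    - [0, 0, -0.008]
    - [0, 0, -0.006]
    - [0, 0, 0]
    - [0, 0, 0]
  angular:
    - [0, 0, 0]
    - [0, 0, 0]
    - [0, 0, 0]
    - [0, 0, 0]
    - [0, 0, 0]
    - [0, 0, 0]
    - [0, 0, 0]
  hand: [0, 0, 0, 0, 0, 0, 0]

```text
clock: 52.35
position: [0.5076, -0.3503, 0.2207]
ee_rot: [0.001, 0.707, 0.707, 0.0]
contact_force: [1.0, 1.2, 4.3]
width: 0.0002
gripper_force: 2.1
```

Call:
carry_out:
  linear:
    - [0, 0, -0.004]
    - [0, 0, -0.002]
    - [0, 0, 0]
  angular:
    - [0, 0, 0]
    - [0, 0, 0]
    - [0, 0, 0]
  hand: [0, 0, 0]

```text
clock: 52.6
position: [0.5074, -0.3502, 0.2193]
ee_rot: [0.001, 0.707, 0.707, 0.001]
contact_force: [-0.6, 2.1, 11.5]
width: -0.0003
gripper_force: 5.8
```

Call:
carry_out:
  linear:
    - [0, 0, 0.04]
    - [0, 0, 0.036]
    - [0, 0, 0]
    - [0.054, 0, 0]
    - [0.054, 0, 0]
    - [0, 0, 0]
    - [0, 0, 0]
    - [0, 0, 0]
  angular:
    - [0, 0, 0]
    - [0, 0, 0]
    - [0, 0, 0]
    - [0, 0, 0]
    - [0, 0, 0]
    - [0, 0, 0]
    - [0, 0, 0]
    - [0, 0, 0]
  hand: [0, 0, 0, 0, 0, 0, 0, 0]

```text
clock: 53.27
position: [0.5601, -0.3499, 0.254]
ee_rot: [-0.001, 0.707, 0.707, -0.0]
contact_force: [-0.9, 0.1, -0.2]
width: 0.0001
gripper_force: 0.0
```

Call:
carry_out:
  linear:
    - [0, 0, -0.034]
    - [0, 0, -0.022]
    - [0, 0, -0.008]
    - [0, 0, -0.006]
    - [0, 0, 0]
    - [0, 0, 0]
  angular:
    - [0, 0, 0]
    - [0, 0, 0]
    - [0, 0, 0]
    - [0, 0, 0]
    - [0, 0, 0]
    - [0, 0, 0]
  hand: [0, 0, 0, 0, 0, 0]

```text
clock: 53.77
position: [0.5596, -0.35, 0.2205]
ee_rot: [-0.002, 0.707, 0.707, -0.001]
contact_force: [-3.0, 1.0, 3.8]
width: 0.0
gripper_force: 2.1
```

Call:
carry_out:
  linear:
    - [0, 0, -0.004]
    - [0, 0, -0.002]
    - [0, 0, 0]
  angular:
    - [0, 0, 0]
    - [0, 0, 0]
    - [0, 0, 0]
  hand: [0, 0, 0]

```text
clock: 54.02
position: [0.5599, -0.35, 0.2194]
ee_rot: [-0.0, 0.707, 0.707, -0.0]
contact_force: [-5.7, 2.7, 12.4]
width: -0.0002
gripper_force: 6.4
```

Call:
carry_out:
  linear:
    - [0, 0, 0.07]
    - [0, 0, 0.08]
    - [0, 0, 0.035]
    - [0.012, 0.077, 0]
    - [0.012, 0.077, 0]
    - [0.012, 0.077, 0]
    - [0.012, 0.077, 0]
    - [0.012, 0.077, 0]
  angular:
    - [0, 0, 0]
    - [0, 0, 0]
    - [0, 0, 0]
    - [0, 0, 0]
    - [0, 0, 0]
    - [0, 0, 0]
    - [0, 0, 0]
    - [0, 0, 0]
  hand: [0, 0, 0, 0, 0, 0, 0, 0]

```text
clock: 54.68
position: [0.5909, -0.1563, 0.3098]
ee_rot: [0.001, 0.707, 0.707, 0.0]
contact_force: [0.5, 0.1, 0.3]
width: -0.0001
gripper_force: 0.0
```

Call:
carry_out:
  linear:
    - [0.012, 0.077, 0]
    - [0.012, 0.077, 0]
    - [0.012, 0.077, 0]
    - [0.012, 0.077, 0]
    - [0.012, 0.077, 0]
    - [0.012, 0.077, 0]
    - [0.012, 0.077, 0]
  angular:
    - [0, 0, 0]
    - [0, 0, 0]
    - [0, 0, 0]
    - [0, 0, 0]
    - [0, 0, 0]
    - [0, 0, 0]
    - [0, 0, 0]
  hand: [0.86, 0.86, 0.86, 0.86, 0.86, 0.86, 0.86]

```text
clock: 55.27
position: [0.633, 0.1137, 0.3097]
ee_rot: [0.0, 0.707, 0.707, 0.001]
contact_force: [-0.2, -0.1, 0.6]
width: 0.0738
gripper_force: 0.0
```

```bash
python3 st.py; python3 - <<'E'
from h import *
s=manip.get_state()
a=manip.get_image('wrist');cv2.imwrite('pics/w8.png',a[:,:,::-1])
hsv=cv2.cvtColor(a,cv2.COLOR_RGB2HSV)
# dark cup tops
m=(hsv[:,:,2]<75).astype(np.uint8);m[300:]=0
m=cv2.morphologyEx(m,cv2.MORPH_OPEN,np.ones((15,15),np.uint8))
n,l,t,c=cv2.connectedComponentsWithStats(m)
for i in range(1,n): print(t[i],c[i],plane(ray('wrist',*c[i],s),.079))
b=manip.get_image('side')[:,:,::-1];o=cv2.imread('pics/p5b.png')
for k,X in dict(s=(.443,.267),c=(.5525,.272),b=(.6588,.268)).items():
    print(k,proj('wrist',[*X,.079],s))
    u,v=proj('side',[*X,.079]).astype(int);A=o[v-20:v+30,u-18:u+18].astype(np.float32);B=b[v-26:v+36,u-24:u+24].astype(np.float32)
    r=cv2.matchTemplate(B,A,cv2.TM_CCOEFF_NORMED);print(k,u,v,r.max(),np.unravel_index(r.argmax(),r.shape))
E
```

```text
q [0.0696 0.4379 1.4966 0.0002 1.2057 0.0698] tcp [0.633  0.1137 0.3097] z [ 0.0014  0.0003 -1.    ] y [ 1.     -0.0003  0.0014] g [0.6332 0.1137 0.1547] w 0.07384218703854149 f 0.0 [-0.25   -0.0656  0.6023]
[  0   0  16  25 312] [ 6.37179487 10.02564103] [0.47626593 0.24559611 0.079     ]
[296   0  56  14 741] [323.52901484   6.22132254] [0.65702689 0.24131774 0.079     ]
[532   0  28  32 828] [546.0942029   14.66183575] [0.78637474 0.24300648 0.079     ]
[526 131  34  29 745] [544.84832215 146.60134228] [0.79831761 0.16716441 0.079     ]
[171 267  27  33 774] [185.20671835 284.54909561] [0.56998336 0.07396685 0.079     ]
[362 267  27  33 768] [373.75911458 284.63151042] [0.69652355 0.07389036 0.079     ]
s [-44.53157484 -20.88186082]
s 332 300 0.88381964 (np.int64(6), np.int64(6))
c [129.47019363 -50.79266214]
c 286 296 0.9446694 (np.int64(6), np.int64(6))
b [327.90460163 -46.75505805]
b 243 289 0.9198214 (np.int64(6), np.int64(6))
```

Call:
carry_out:
  linear:
    - [0.0125, 0.077, 0]
    - [0.0125, 0.077, 0]
    - [0.0125, 0.077, 0]
    - [0.0125, 0.077, 0]
    - [0, 0, 0]
    - [0, 0, 0]
  angular:
    - [0, 0, 0]
    - [0, 0, 0]
    - [0, 0, 0]
    - [0, 0, 0]
    - [0, 0, 0]
    - [0, 0, 0]
  hand: [0.86, 0.86, 0.86, 0.86, 0.86, 0.86]

```text
clock: 55.87
position: [0.6579, 0.2673, 0.3091]
ee_rot: [0.0, 0.706, 0.708, 0.0]
contact_force: [-0.1, -0.3, 0.7]
width: 0.0737
gripper_force: 0.0
```

Call:
carry_out:
  linear:
    - [0, 0, -0.06]
    - [0, 0, -0.06]
    - [0, 0, -0.05]
    - [0, 0, -0.03]
    - [0, 0, 0]
  angular:
    - [0, 0, 0]
    - [0, 0, 0]
    - [0, 0, 0]
    - [0, 0, 0]
    - [0, 0, 0]
  hand: [0.86, 0.86, 0.86, 0.86, 0.86]

```text
clock: 56.28
position: [0.6563, 0.2631, 0.2053]
ee_rot: [-0.002, 0.708, 0.706, -0.004]
contact_force: [0.3, 0.6, -0.9]
width: 0.0737
gripper_force: 0.0
```

Call:
carry_out:
  linear:
    - [0, 0, 0]
    - [0, 0, 0]
    - [0, 0, 0]
    - [0, 0, 0]
    - [0, 0, 0]
    - [0, 0, 0]
    - [0, 0, 0]
  angular:
    - [0, 0, 0]
    - [0, 0, 0]
    - [0, 0, 0]
    - [0, 0, 0]
    - [0, 0, 0]
    - [0, 0, 0]
    - [0, 0, 0]
  hand: [0, 0, 0, 0, 0, 0, 0]

```text
clock: 56.87
position: [0.658, 0.2657, 0.2107]
ee_rot: [0.001, 0.707, 0.707, 0.001]
contact_force: [-0.3, -1.8, 0.8]
width: 0.0548
gripper_force: 84.9
```

Call:
carry_out:
  linear:
    - [0, 0, 0.04]
    - [0, 0, 0.04]
    - [-0.006, -0.07, 0]
    - [-0.006, -0.07, 0]
    - [-0.006, -0.07, 0]
    - [-0.006, -0.07, 0]
    - [-0.006, -0.07, 0]
    - [-0.006, -0.07, 0]
  angular:
    - [0, 0, 0]
    - [0, 0, 0]
    - [0, 0, 0]
    - [0, 0, 0]
    - [0, 0, 0]
    - [0, 0, 0]
    - [0, 0, 0]
    - [0, 0, 0]
  hand: [0, 0, 0, 0, 0, 0, 0, 0]

```text
clock: 57.53
position: [0.6392, 0.0544, 0.2496]
ee_rot: [-0.0, 0.707, 0.707, -0.0]
contact_force: [-0.1, -0.1, -1.5]
width: 0.0554
gripper_force: 85.2
```

Call:
carry_out:
  linear:
    - [0, 0, 0]
    - [0, 0, -0.03]
    - [0, 0, -0.03]
    - [0, 0, -0.015]
    - [0, 0, 0]
    - [0, 0, 0]
  angular:
    - [0, 0, 0]
    - [0, 0, 0]
    - [0, 0, 0]
    - [0, 0, 0]
    - [0, 0, 0]
    - [0, 0, 0]
  hand: [0, 0, 0, 0, 0, 0]

```text
clock: 58.03
position: [0.6398, 0.0561, 0.212]
ee_rot: [-0.0, 0.707, 0.707, -0.0]
contact_force: [-0.3, -0.4, -1.4]
width: 0.0552
gripper_force: 85.2
```

Call:
carry_out:
  linear:
    - [0, 0, -0.003]
    - [0, 0, 0]
    - [0, 0, 0]
    - [0, 0, 0]
    - [0, 0, 0]
    - [0, 0, 0]
    - [0, 0, 0.06]
    - [0, 0, 0.07]
  angular:
    - [0, 0, 0]
    - [0, 0, 0]
    - [0, 0, 0]
    - [0, 0, 0]
    - [0, 0, 0]
    - [0, 0, 0]
    - [0, 0, 0]
    - [0, 0, 0]
  hand: [0, 0, 0.86, 0.86, 0.86, 0.86, 0.86, 0.86]

```text
clock: 58.7
position: [0.6386, 0.0557, 0.2736]
ee_rot: [-0.003, 0.707, 0.707, -0.002]
contact_force: [1.2, -0.5, 0.0]
width: 0.0733
gripper_force: 0.0
```

Call:
carry_out:
  linear:
    - [0, 0, 0.07]
    - [-0.029, 0.072, 0]
    - [-0.029, 0.072, 0]
    - [-0.029, 0.072, 0]
    - [-0.029, 0.072, 0]
    - [-0.029, 0.072, 0]
    - [-0.029, 0.072, 0]
    - [0, 0, 0]
  angular:
    - [0, 0, 0]
    - [0, 0, 0]
    - [0, 0, 0]
    - [0, 0, 0]
    - [0, 0, 0]
    - [0, 0, 0]
    - [0, 0, 0]
    - [0, 0, 0]
  hand: [0.86, 0.86, 0.86, 0.86, 0.86, 0.86, 0.86, 0.86]

```text
clock: 59.37
position: [0.5497, 0.2774, 0.3112]
ee_rot: [-0.002, 0.705, 0.709, 0.001]
contact_force: [1.2, -0.4, -0.3]
width: 0.0732
gripper_force: 0.0
```

```bash
python3 st.py; python3 - <<'E'
from h import *
s=manip.get_state()
b=manip.get_image('side')[:,:,::-1];o=cv2.imread('pics/p5b.png');cv2.imwrite('pics/s9.png',b)
for k,X in dict(s=(.443,.267),c=(.5525,.272)).items():
    u,v=proj('side',[*X,.079]).astype(int);A=o[v-20:v+30,u-18:u+18].astype(np.float32);B=b[v-26:v+36,u-24:u+24].astype(np.float32)
    r=cv2.matchTemplate(B,A,cv2.TM_CCOEFF_NORMED);print(k,r.max(),np.unravel_index(r.argmax(),r.shape))
E
```

```text
q [0.3529 0.3988 1.559  0.005  1.1836 0.346 ] tcp [0.5497 0.2774 0.3112] z [-0.0014  0.0044 -1.    ] y [ 1.      0.005  -0.0013] g [0.5495 0.278  0.1562] w 0.07321469965600552 f 0.0 [ 1.157  -0.3894 -0.3161]
s 0.9338025 (np.int64(6), np.int64(6))
c 0.9156426 (np.int64(6), np.int64(6))
```

Call:
carry_out:
  linear:
    - [0.004, -0.008, 0]
    - [0, 0, -0.06]
    - [0, 0, -0.06]
    - [0, 0, -0.05]
    - [0, 0, -0.032]
    - [0, 0, 0]
  angular:
    - [0, 0, 0]
    - [0, 0, 0]
    - [0, 0, 0]
    - [0, 0, 0]
    - [0, 0, 0]
    - [0, 0, 0]
  hand: [0.86, 0.86, 0.86, 0.86, 0.86, 0.86]

```text
clock: 59.92
position: [0.5542, 0.2651, 0.2059]
ee_rot: [-0.001, 0.708, 0.706, -0.004]
contact_force: [-0.9, -0.4, 0.2]
width: 0.0735
gripper_force: 0.0
```

Call:
carry_out:
  linear:
    - [0, 0, 0]
    - [0, 0, 0]
    - [0, 0, 0]
    - [0, 0, 0]
    - [0, 0, 0]
    - [0, 0, 0]
    - [0, 0, 0]
  angular:
    - [0, 0, 0]
    - [0, 0, 0]
    - [0, 0, 0]
    - [0, 0, 0]
    - [0, 0, 0]
    - [0, 0, 0]
    - [0, 0, 0]
  hand: [0, 0, 0, 0, 0, 0, 0]

```text
clock: 60.5
position: [0.5551, 0.2678, 0.2105]
ee_rot: [0.001, 0.707, 0.707, 0.001]
contact_force: [-0.6, -1.7, 1.3]
width: 0.0554
gripper_force: 84.7
```

Call:
carry_out:
  linear:
    - [0, 0, 0.04]
    - [0, 0, 0.04]
    - [-0.006, -0.0705, 0]
    - [-0.006, -0.0705, 0]
    - [-0.006, -0.0705, 0]
    - [-0.006, -0.0705, 0]
    - [-0.006, -0.0705, 0]
    - [-0.006, -0.0705, 0]
  angular:
    - [0, 0, 0]
    - [0, 0, 0]
    - [0, 0, 0]
    - [0, 0, 0]
    - [0, 0, 0]
    - [0, 0, 0]
    - [0, 0, 0]
    - [0, 0, 0]
  hand: [0, 0, 0, 0, 0, 0, 0, 0]

```text
clock: 61.17
position: [0.5362, 0.0549, 0.2498]
ee_rot: [0.0, 0.707, 0.707, 0.0]
contact_force: [0.7, -0.1, -2.6]
width: 0.0551
gripper_force: 85.3
```

Call:
carry_out:
  linear:
    - [0, 0, 0]
    - [0, 0, -0.03]
    - [0, 0, -0.03]
    - [0, 0, -0.016]
    - [0, 0, 0]
    - [0, 0, 0]
  angular:
    - [0, 0, 0]
    - [0, 0, 0]
    - [0, 0, 0]
    - [0, 0, 0]
    - [0, 0, 0]
    - [0, 0, 0]
  hand: [0, 0, 0, 0, 0, 0]

```text
clock: 61.67
position: [0.5367, 0.0566, 0.2115]
ee_rot: [-0.0, 0.707, 0.707, -0.0]
contact_force: [0.3, 0.2, -2.6]
width: 0.0549
gripper_force: 85.4
```

Call:
carry_out:
  linear:
    - [0, 0, -0.002]
    - [0, 0, 0]
    - [0, 0, 0]
    - [0, 0, 0]
    - [0, 0, 0]
    - [0, 0, 0]
    - [0, 0, 0.06]
    - [0, 0, 0.07]
  angular:
    - [0, 0, 0]
    - [0, 0, 0]
    - [0, 0, 0]
    - [0, 0, 0]
    - [0, 0, 0]
    - [0, 0, 0]
    - [0, 0, 0]
    - [0, 0, 0]
  hand: [0, 0, 0.86, 0.86, 0.86, 0.86, 0.86, 0.86]

```text
clock: 62.33
position: [0.5356, 0.0562, 0.2742]
ee_rot: [-0.002, 0.707, 0.707, -0.002]
contact_force: [1.0, -0.5, 0.5]
width: 0.0735
gripper_force: 0.0
```

Call:
carry_out:
  linear:
    - [0, 0, 0.07]
    - [-0.031, 0.07, 0]
    - [-0.031, 0.07, 0]
    - [-0.031, 0.07, 0]
    - [-0.031, 0.07, 0]
    - [-0.031, 0.07, 0]
    - [-0.031, 0.07, 0]
    - [0, 0, 0]
  angular:
    - [0, 0, 0]
    - [0, 0, 0]
    - [0, 0, 0]
    - [0, 0, 0]
    - [0, 0, 0]
    - [0, 0, 0]
    - [0, 0, 0]
    - [0, 0, 0]
  hand: [0.86, 0.86, 0.86, 0.86, 0.86, 0.86, 0.86, 0.86]

```text
clock: 63.0
position: [0.4409, 0.271, 0.3111]
ee_rot: [-0.002, 0.705, 0.709, 0.001]
contact_force: [-0.0, 0.3, 0.1]
width: 0.0738
gripper_force: 0.0
```

```bash
python3 st.py; python3 - <<'E'
from h import *
b=manip.get_image('side')[:,:,::-1];o=cv2.imread('pics/p5b.png')
for k,X in dict(s=(.443,.267)).items():
    u,v=proj('side',[*X,.079]).astype(int);A=o[v-20:v+30,u-18:u+18].astype(np.float32);B=b[v-26:v+36,u-24:u+24].astype(np.float32)
    r=cv2.matchTemplate(B,A,cv2.TM_CCOEFF_NORMED);print(k,r.max(),np.unravel_index(r.argmax(),r.shape))
E
```

```text
q [0.4151 0.2623 1.7734 0.0044 1.1054 0.4082] tcp [0.4409 0.271  0.3111] z [-0.0012  0.0038 -1.    ] y [ 1.      0.0049 -0.0012] g [0.4407 0.2716 0.1561] w 0.07383236955720761 f 0.0 [-0.0274  0.3201  0.0766]
s 0.90624547 (np.int64(6), np.int64(6))
```

Call:
carry_out:
  linear:
    - [0.002, -0.003, 0]
    - [0, 0, -0.06]
    - [0, 0, -0.06]
    - [0, 0, -0.05]
    - [0, 0, -0.032]
    - [0, 0, 0]
  angular:
    - [0, 0, 0]
    - [0, 0, 0]
    - [0, 0, 0]
    - [0, 0, 0]
    - [0, 0, 0]
    - [0, 0, 0]
  hand: [0.86, 0.86, 0.86, 0.86, 0.86, 0.86]

```text
clock: 63.55
position: [0.4442, 0.2625, 0.2066]
ee_rot: [-0.001, 0.708, 0.706, -0.003]
contact_force: [-0.3, -1.6, 0.6]
width: 0.0736
gripper_force: 0.0
```

Call:
carry_out:
  linear:
    - [0, 0, 0]
    - [0, 0, 0]
    - [0, 0, 0]
    - [0, 0, 0]
    - [0, 0, 0]
    - [0, 0, 0]
    - [0, 0, 0]
  angular:
    - [0, 0, 0]
    - [0, 0, 0]
    - [0, 0, 0]
    - [0, 0, 0]
    - [0, 0, 0]
    - [0, 0, 0]
    - [0, 0, 0]
  hand: [0, 0, 0, 0, 0, 0, 0]

```text
clock: 64.13
position: [0.4451, 0.2648, 0.2104]
ee_rot: [0.0, 0.707, 0.707, 0.001]
contact_force: [0.6, -0.9, 2.8]
width: 0.0553
gripper_force: 85.0
```

Call:
carry_out:
  linear:
    - [0, 0, 0.04]
    - [0, 0, 0.04]
    - [-0.004, -0.0705, 0]
    - [-0.004, -0.0705, 0]
    - [-0.004, -0.0705, 0]
    - [-0.004, -0.0705, 0]
    - [-0.004, -0.0705, 0]
    - [-0.004, -0.0705, 0]
  angular:
    - [0, 0, 0]
    - [0, 0, 0]
    - [0, 0, 0]
    - [0, 0, 0]
    - [0, 0, 0]
    - [0, 0, 0]
    - [0, 0, 0]
    - [0, 0, 0]
  hand: [0, 0, 0, 0, 0, 0, 0, 0]

```text
clock: 64.8
position: [0.4322, 0.0519, 0.2498]
ee_rot: [0.0, 0.707, 0.707, 0.0]
contact_force: [0.7, -1.2, -2.3]
width: 0.0552
gripper_force: 85.7
```

Call:
carry_out:
  linear:
    - [0, 0, 0]
    - [0, 0, -0.03]
    - [0, 0, -0.03]
    - [0, 0, -0.016]
    - [0, 0, 0]
    - [0, 0, 0]
  angular:
    - [0, 0, 0]
    - [0, 0, 0]
    - [0, 0, 0]
    - [0, 0, 0]
    - [0, 0, 0]
    - [0, 0, 0]
  hand: [0, 0, 0, 0, 0, 0]

```text
clock: 65.3
position: [0.4328, 0.0536, 0.2115]
ee_rot: [-0.0, 0.707, 0.707, -0.0]
contact_force: [-0.4, -0.9, -3.2]
width: 0.0549
gripper_force: 85.5
```

Release, raise and move clear to the right.

Call:
carry_out:
  linear:
    - [0, 0, -0.002]
    - [0, 0, 0]
    - [0, 0, 0]
    - [0, 0, 0]
    - [0, 0, 0]
    - [0, 0, 0]
    - [0, 0, 0.06]
    - [0, 0, 0.07]
  angular:
    - [0, 0, 0]
    - [0, 0, 0]
    - [0, 0, 0]
    - [0, 0, 0]
    - [0, 0, 0]
    - [0, 0, 0]
    - [0, 0, 0]
    - [0, 0, 0]
  hand: [0, 0, 0.86, 0.86, 0.86, 0.86, 0.86, 0.86]

```text
clock: 65.97
position: [0.4316, 0.0532, 0.2747]
ee_rot: [-0.002, 0.707, 0.707, -0.002]
contact_force: [1.5, -0.1, -0.3]
width: 0.0736
gripper_force: 0.0
```

Call:
carry_out:
  linear:
    - [0, 0, 0.07]
    - [0, 0, 0.05]
    - [-0.02, -0.07, 0]
    - [-0.02, -0.07, 0]
    - [-0.02, -0.07, 0]
    - [-0.02, -0.07, 0]
    - [-0.02, -0.07, 0]
    - [-0.02, -0.07, 0]
  angular:
    - [0, 0, 0]
    - [0, 0, 0]
    - [0, 0, 0]
    - [0, 0, 0]
    - [0, 0, 0]
    - [0, 0, 0]
    - [0, 0, 0]
    - [0, 0, 0]
  hand: [0.86, 0.86, 0.86, 0.86, 0.86, 0.86, 0.86, 0.86]

```text
clock: 66.63
position: [0.3718, -0.1581, 0.3361]
ee_rot: [0.001, 0.707, 0.707, 0.0]
contact_force: [0.5, -1.1, 0.4]
width: 0.0734
gripper_force: 0.0
```

Call:
carry_out:
  linear:
    - [0, -0.07, 0]
    - [0, -0.07, 0]
    - [0, -0.07, 0]
    - [0, -0.07, 0]
    - [0, 0, 0]
    - [0, 0, 0]
    - [0, 0, 0]
    - [0, 0, 0]
  angular:
    - [0, 0, 0]
    - [0, 0, 0]
    - [0, 0, 0]
    - [0, 0, 0]
    - [0, 0, 0]
    - [0, 0, 0]
    - [0, 0, 0]
    - [0, 0, 0]
  hand: [0.86, 0.86, 0.86, 0.86, 0.86, 0.86, 0.86, 0.86]

```text
clock: 67.3
position: [0.3725, -0.2956, 0.3356]
ee_rot: [-0.001, 0.707, 0.707, 0.0]
contact_force: [0.4, 1.1, 0.5]
width: 0.0737
gripper_force: 0.0
```

```bash
python3 st.py; python3 - <<'E'
from h import *
a=manip.get_image('scene')[:,:,::-1];b=manip.get_image('side')[:,:,::-1]
cv2.imwrite('pics/end.png',np.hstack([cv2.resize(a[140:330,100:400],(400,253),interpolation=2),cv2.resize(b[120:380,180:400],(400,473),interpolation=2)[:253] ]) if 0 else np.hstack([cv2.resize(a[140:370,140:390],(400,368),interpolation=2),cv2.resize(b[130:360,190:390],(400,460),interpolation=2)[:368]]))
E
```

```text
q [-0.8174  0.1797  1.8189  0.0005  1.1441 -0.8181] tcp [ 0.3725 -0.2956  0.3356] z [-0.0005  0.0012 -1.    ] y [ 1.      0.0006 -0.0005] g [ 0.3724 -0.2954  0.1806] w 0.07366538289059399 f 0.0 [0.4087 1.0932 0.4622]
```

View pics/end.png

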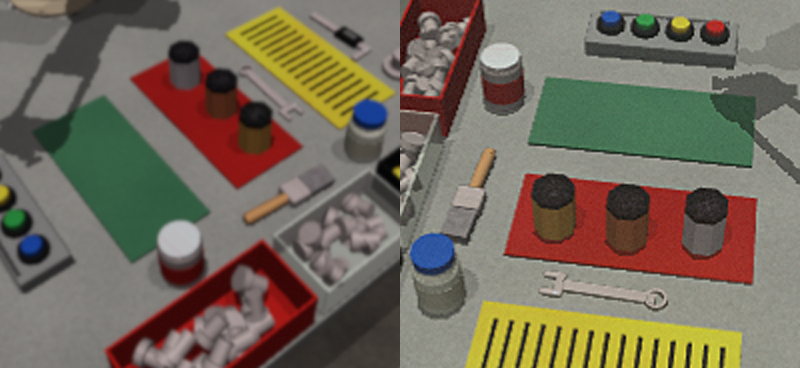

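All three stand mouth down on the red board, the keys are up, and the other things are where they were.

```bash
python3 -c "
from rig import manip
print(manip.sign_off())"
```

```text
the job is handed in; nothing more can be done
None
```

I turned all three housings mouth down on the drain board, pressed blue, yellow and green in order without touching red, moved all three mouth down to the red board with every key up, and handed the job in after about 67 s; the sign-off gave no verdict.

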